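# Turn a tray of glaze test tiles over onto the bat

## Robot

A 6-joint arm with a two-finger parallel gripper is mounted at the origin on the work surface. World frame = base frame: x ahead of the robot, y to its left, z up, the work surface at z = 0. Lengths are in m, angles in rad, forces in N, time in s.
With the tool pointing down it reaches from about 0.35 to 0.775 m from the base axis. Payload 5.5 kg.
Tool frame: the origin (TCP) lies between the finger pads; the fingertips stand 11 mm ahead of it and the grasp point (between the pads) lies 8 mm behind it (tips_ahead is the distance from the TCP to the fingertips, in m); z points along the fingers, y is the line along which they close (so a half turn about z gives the same grasp; the last joint's range is limited). The gripper opens to 85 mm and grips with 20 to 120 N. Pads are 22 mm wide; open, the fingers measure 114 mm over their backs; the gripper's body (76 mm by 85 mm) begins 54 mm behind the grasp point. The pads swing forward as they close: fully open they stand 13 mm farther back than shut.
Start: joints at [-1.262, 0.313, 0.046, 1.304, 0, 1.431], TCP at [0.249, -0.518, 0.242] pointing down, gripper open.
Joint ranges: [-2.76, 2.76], [-0.86, 1.69], [-1.03, 1.26], [-2.2, 2.34], [-1.47, 1.5], [-3.14, 3.14]. Speed limits (rad/s): [2.57, 2.57, 3.14, 3.14, 3.14, 3.14].

## Interface

Orientations are given as a unit quaternion [w, x, y, z].
In Python, from workcell import * gives the robot as it stands. The module is installed in compiled form; this text tells all that it offers.
- The arm moves only by the tool jog_arm, never from a script. Its argument "moves" is a list of rows, each an object with "fingers": the closure, from 0 (fully open) to 1 (shut); "slide": the shift along the tool's x, y, z in mm, a list of three; "angular": the turn, a rotation vector about the tool's x, y, z in degrees, a list of three. A call has 1 to 10 rows; each row is the pose to reach, as a shift and turn from the pose commanded when the call began, along the tool's axes at that moment; what a row does not reach only later rows make up. A row lasts 1/12 s, in which the tool goes at most 41.7 mm and 7.16 degrees, less where a joint would pass 70% of its speed; a pose out of reach is approached as far as the arm can. A call with a gripper value outside its range is refused whole. The fingers move at their own pace and stop on an object; "squeeze" is the grip in N (left out, the last holds). Time passes only in rows, so rows that repeat a pose let the fingers close. It gives the time, the measured TCP pose, the force, the opening and the grip force at its end, in the units of the state.
- get_state(): the state, without advancing time (a new reading comes with each control period).
- read_camera(name): name is "scene" or "top" or "wrist"; returns a dict with "color" (400x640x3 uint8, red, green, blue), "fovy" (degrees; the focal length in pixels is half the picture's height over the tangent of half this angle, whatever the lens; pixels are square), "cx", "cy" (the principal point, pixels), "world_from_camera" (4x4, takes a point from camera to world coordinates); the wrist camera has in their place "tool_from_camera" (4x4, takes a point from camera to tool coordinates, whose origin is the TCP and whose axes are the flange's). Camera axes: x right, y down, z forward; pixel columns grow to the right and rows downward; lengths in m; the calibration is good to about 2 mm. A picture is of the moment at which its call begins: read the wrist's pose just before it. There is no depth.
- hand_in(): hands the job in; it is judged then, once.
Trained networks look in a picture, given as the dict that the camera call returned (one of the last four; its "shot" number tells which), for a name from the list of things; names that differ only in an ending like _2 or _b are one class to them, and where a whole thing is asked for, a point or a joint stands for the part that bears it (a point fixed in the world has none). Each returns a list of dicts, best first, with "p" (0 to 1); they miss things now and then, are a little off and sometimes report something else, mostly with a low value. They report only what shows in the picture. A call takes as long as a camera call.
- look_for(target, picture): "point" ([column, row] in pixels, amid what is visible of it).
- tip_of(target, picture): "point" ([column, row] in pixels: a listed point, or the origin of a listed thing).
The state is a dict: "clock": time; "joint_pos": joint angles; "qvel": joint speeds; "tau": joint torques, N m; "tcp_pos": TCP position; "orientation": TCP orientation; "wrist_force": force on the tool from outside, world axes, zero at the start; "ft_torque": the same for the moment, N m; "finger_gap": finger opening in m; "grip_force": force on a finger pad.
Only numpy, scipy, OpenCV 4.12 (cv2) and the standard library are available. Lean on these libraries where they do the work, as an engineer would, in place of code of your own. Each camera call takes 0.05 s, during which the arm holds its last target. There are 200 camera calls.

## Task

The three test tiles in the dark wooden tray lie glazed face down: turn them all over at once by setting the empty white tray upside down on top as a cap and turning the closed pair right over, without touching the tiles. Put the pair down on the dark grey bat with the white tray underneath, then lift the emptied wooden tray off and lay it flat on the bare bench, so the white tray sits wholly on the bat with the tiles in it glazed side up. Leave the other things on the bench alone; the slotted wooden stand can hold the closed pair on end while you change grip.

Things in the scene. Friction and masses are not known exactly. Their poses are not given: they have to be found in the camera images.
- tile_tray: dark wooden loaded tray, 62 mm wide (its x), 92 long (y), 17 high, floor 9 thick, long walls 5; three pockets in a row along y, 52 mm wide (x), 8 mm deep, dividers level with the rim, pockets 22.7 mm along y; starts hollow side up flat on the bench. Origin: centre of its flat back (underside at the start); z points out of the hollow side; y runs along its length.
- tile_tray_rim (a point): centre of the wooden tray's rim plane, 17 mm from its origin along its z. Closed rim to rim the two trays make a plain block 62 x 92 x 34 mm centred here; nothing locks them, so they must be held together, e.g. by squeezing both at once across the 62 mm width.
- cap_tray: white plastic empty tray, same outside: 62 mm wide (its x), 92 long (y), 17 high, floor 9 thick, long walls 3.5; three pockets in a row along y, 55 mm wide (x), 8 mm deep, dividers level with the rim, thinner dividers, pockets 27 mm along y; starts upside down (hollow side down) flat on the bench. Origin: centre of its rim plane (underside at the start); z points out of its flat back, which is 17 mm along z; y runs along its length.
- tile0: fired clay tile 40 (its x) x 20 (its y) x 6 mm, 12 g, blue glaze on one face and bare terracotta on the other, smooth, slides easily, loose in one pocket of the wooden tray. Origin: centre of the glazed face, z points out of the bare back (up at the start, must end down).
- tile1: fired clay tile 40 (its x) x 20 (its y) x 6 mm, 12 g, green glaze on one face and bare terracotta on the other, smooth, slides easily, loose in one pocket of the wooden tray. Origin: centre of the glazed face, z points out of the bare back (up at the start, must end down).
- tile2: fired clay tile 40 (its x) x 20 (its y) x 6 mm, 12 g, red glaze on one face and bare terracotta on the other, smooth, slides easily, loose in one pocket of the wooden tray. Origin: centre of the glazed face, z points out of the bare back (up at the start, must end down).
- bat: dark grey flat bat fixed to the bench, 180 (its x) x 240 (its y) x 12 mm thick. Origin: centre of its underside on the bench, z up.
- stand: pale wooden stand fixed to the bench: base 100 (its x) x 120 (its y) x 8 mm with two upright cheeks 40 mm wide (x); between them a slot 39 mm clear across y (faces at y = -19.5 and +19.5 mm), straight for 28 mm above the base, then flaring out as a lead-in to 57 mm clear at 45 mm above the base (tops 48 mm above it). Origin: centre of the underside, on the bench, z up.
- stand_floor (a point): centre of the slot's floor, 8 mm above the bench. The closed pair (34 mm thick) can stand here on end, 92 mm tall, its 62 mm width along the stand's x, overhanging the cheeks by 11 mm on each side so fingers can reach its sides.
- jar: bystander: amber glaze jar 54 mm across, 75 mm tall; origin under its centre
- bowl: bystander: white bowl 80 mm across, 45 mm tall; origin under its centre
- cone: bystander: terracotta cone 40 mm across, 60 mm tall; origin under its centre
- brush: bystander: brush lying along its x
- spatula: bystander: spatula lying along its x
- block: bystander: cork block 70 x 50 x 30 mm; origin under its centre

How it is judged:
By the outcome, as a careful person would: the job done as asked, in the order asked, and still so for the second after the job is handed in, with the robot touching nothing.
It also fails if it takes over 70 s, if anything falls off the work surface, if the arm or the gripper's body presses on something with over 40 N, if the wrist force passes 120 N, or if a joint passes its speed limit or range.

## Working session

There is one attempt and no reset: what is moved stays moved. The work goes in short steps, Python scripts to look and compute and a tool call to move; the robot and the scene stay as the last step left them, time stands still between calls to the robot, and variables do not carry over. Pictures are saved under pics/ and viewed, at most 10 in all, crops included, and the job is handed in when it is done.

Besides the shell and the picture viewer there is one more tool, called after "Emit:" as name([rows], argument=value, ...), one row to a line, values as JSON. jog_arm: Moves the arm, as the interface text tells. Its arguments: {"type":"object","properties":{"moves":{"type":"array","items":{"type":"object","properties":{"fingers":{"type":"number"},"slide":{"type":"array","items":{"type":"number"}},"angular":{"type":"array","items":{"type":"number"}}}}},"squeeze":{"type":"number"}},"required":["moves"]}

```bash
mkdir -p pics; cat > h.py <<'E'
from workcell import *
import numpy as np, cv2
from scipy.spatial.transform import Rotation as R
def Rq(q): return R.from_quat([q[1],q[2],q[3],q[0]])
def ray(p,uv,T=None):
    T=np.array(p["world_from_camera"]) if T is None else T
    f=p["color"].shape[0]/2/np.tan(np.radians(p["fovy"])/2)
    d=T[:3,:3]@np.array([(uv[0]-p["cx"])/f,(uv[1]-p["cy"])/f,1.]); return T[:3,3],d
def atz(p,uv,z,T=None):
    o,d=ray(p,uv,T); return o+d*(z-o[2])/d[2]
def wristT(p,s):
    T=np.eye(4);T[:3,:3]=Rq(s["orientation"]).as_matrix();T[:3,3]=s["tcp_pos"]; return T@np.array(p["tool_from_camera"])
def proj(p,P,T=None):
    T=np.array(p["world_from_camera"]) if T is None else T
    f=p["color"].shape[0]/2/np.tan(np.radians(p["fovy"])/2)
    c=np.linalg.inv(T)@np.append(P,1); return np.array([c[0]/c[2]*f+p["cx"],c[1]/c[2]*f+p["cy"]])
def save(p,n): cv2.imwrite("pics/"+n,cv2.cvtColor(p["color"],cv2.COLOR_RGB2BGR))
E
python3 - <<'E'
from h import *
np.set_printoptions(precision=4,suppress=True)
for c in ("top","scene"):
    p=read_camera(c); save(p,c+"0.png"); print(c,p["fovy"],p["cx"],p["cy"],np.array(p["world_from_camera"]).tolist())
    for n,z in [("tile_tray_rim",.017),("cap_tray",0),("bat",0),("stand_floor",.008),("stand",0)]+[(b,0) for b in("jar","bowl","cone","brush","spatula","block")]:
        for r in tip_of(n,p)[:2]: print(n,r["point"],round(r["p"],2),atz(p,r["point"],z)[:2])
s=get_state();print(s)
E
```

```text
top 53.78662985693145 322.34857961241283 199.2575811104291 [[0.011059802034262439, -0.9922996173476353, 0.12336591989159618, 0.3433706693006407], [-0.9999369386506358, -0.010734789663710439, 0.003298941174132408, -0.006364009835339128], [-0.0019492308630375133, -0.12339462590653084, -0.9923557662433519, 1.1570811016882159], [0.0, 0.0, 0.0, 1.0]]
tile_tray_rim [235.6, 203.2] 0.89 [0.4708 0.2498]
cap_tray [408.1, 203.9] 0.7 [ 0.4761 -0.2557]
cap_tray [322.2, 212.7] 0.64 [ 0.4473 -0.0025]
bat [322.1, 214.7] 0.86 [ 0.4414 -0.0023]
stand_floor [329.7, 145.6] 0.94 [ 0.6479 -0.0227]
stand [329.6, 146.0] 0.74 [ 0.6488 -0.0225]
jar [396.6, 143.1] 0.88 [ 0.6599 -0.224 ]
bowl [247.3, 140.0] 0.77 [0.6648 0.2257]
cone [191.9, 161.8] 0.73 [0.596  0.3893]
cone [251.2, 140.7] 0.44 [0.6627 0.2138]
brush [157.5, 249.9] 0.67 [0.3334 0.476 ]
spatula [479.0, 248.9] 0.92 [ 0.3466 -0.4598]
spatula [461.6, 167.3] 0.39 [ 0.5878 -0.4171]
block [461.3, 166.5] 0.92 [ 0.5903 -0.4163]
block [246.3, 205.2] 0.28 [0.4671 0.2218]
scene 52.42390135292347 313.9789121139365 197.78982833958935 [[0.40661864270684694, 0.67
[... 622 characters left out ...]
8.6, 212.2] 0.91 [0.6642 0.2316]
cone [413.6, 182.9] 0.45 [0.5801 0.3896]
brush [366.6, 170.7] 0.37 [0.4501 0.2629]
spatula [169.0, 215.7] 0.91 [ 0.3597 -0.4717]
block [202.0, 259.8] 0.97 [ 0.5883 -0.4097]
{'clock': 1.2, 'joint_pos': array([-1.2616,  0.3132,  0.0461,  1.3036,  0.    ,  1.4312]), 'qvel': array([ 0.001 ,  0.0004,  0.0017, -0.0006, -0.0003, -0.0011]), 'tau': array([  0.0007, -48.0482,  29.881 ,   0.0006,  -0.0001,  -0.    ]), 'tcp_pos': array([ 0.2495, -0.5181,  0.2423]), 'orientation': array([0.0001, 0.9749, 0.2225, 0.    ]), 'wrist_force': array([-0.0611, -0.1054, -0.1948]), 'ft_torque': array([-0.0249,  0.0181, -0.009 ]), 'grip_force': 0.0, 'finger_gap': 0.08520131733426357}
```

View pics/top0.png

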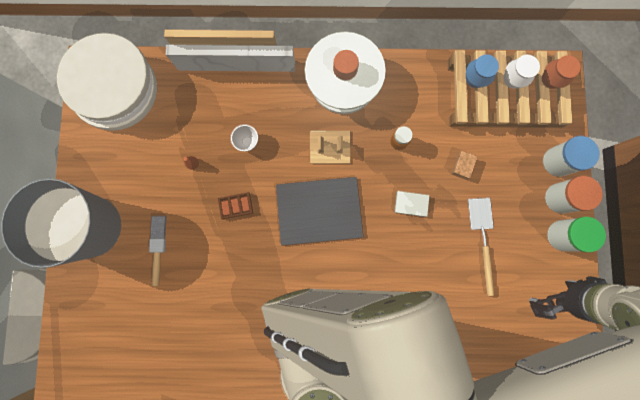

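View pics/scene0.png

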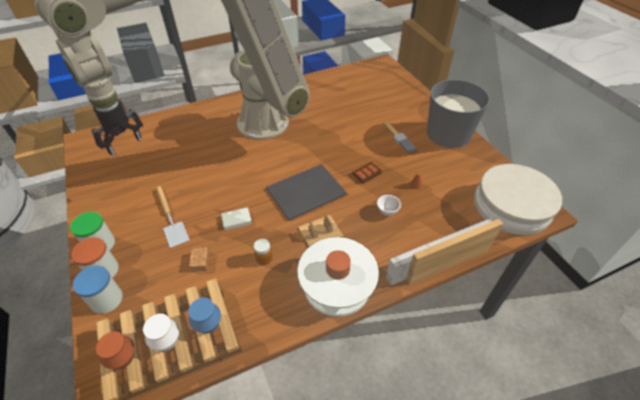

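The top view shows the wooden tray near (236,205), the cap near (412,204), the bat near (320,211) and the stand near (330,147). All of them are roughly axis-aligned. I'm moving over the cap with the closing axis along world x.

Emit:
jog_arm([
  {"slide": [318,-138,0],"angular": [0,0,-64],"fingers": 0},
  {"slide": [318,-138,0],"angular": [0,0,-64],"fingers": 0},
  {"slide": [318,-138,0],"angular": [0,0,-64],"fingers": 0},
  {"slide": [318,-138,0],"angular": [0,0,-64],"fingers": 0},
  {"slide": [318,-138,0],"angular": [0,0,-64],"fingers": 0},
  {"slide": [318,-138,0],"angular": [0,0,-64],"fingers": 0},
  {"slide": [318,-138,0],"angular": [0,0,-64],"fingers": 0},
  {"slide": [318,-138,0],"angular": [0,0,-64],"fingers": 0},
  {"slide": [318,-138,0],"angular": [0,0,-64],"fingers": 0},
  {"slide": [318,-138,0],"angular": [0,0,-64],"fingers": 0},
])

```text
clock: 2.03
tcp_pos: [0.4781, -0.2528, 0.2424]
orientation: [0.0, 0.706, 0.709, 0.0]
wrist_force: [0.5, -0.2, -0.3]
finger_gap: 0.085
grip_force: 0.0
```

```bash
cat >> h.py <<'E'
np.set_printoptions(precision=4,suppress=True)
def Rt(head,tilt):  # tool x heading (deg world yaw), tilt = turn about tool y
    return R.from_euler('z',head,degrees=True)*R.from_euler('x',180,degrees=True)*R.from_euler('y',tilt,degrees=True)
def rel(pos,Rw,pos0=None,R0=None):
    s=get_state(); p0=np.array(s["tcp_pos"]) if pos0 is None else np.array(pos0); R0=Rq(s["orientation"]) if R0 is None else R0
    return np.round(R0.inv().apply(np.array(pos)-p0)*1000,1), np.round((R0.inv()*Rw).as_rotvec(degrees=True),1)
def show():
    s=get_state(); e=Rq(s["orientation"]).as_matrix(); print("t",s["clock"],"tcp",s["tcp_pos"],"x",e[:,0],"z",e[:,2],"gap",s["finger_gap"],"F",s["wrist_force"],"g",s["grip_force"],"j",s["joint_pos"])
def wrist(n):
    s=get_state(); p=read_camera("wrist"); save(p,n); return p,wristT(p,s)
def rect(mask,p,T,z):
    c=max(cv2.findContours(mask.astype(np.uint8),0,2)[0],key=cv2.contourArea)
    pts=np.array([atz(p,q,z,T)[:2] for q in c[:,0,:].astype(float)])
    b=cv2.minAreaRect((pts*1000).astype(np.float32)); return b
E
python3 - <<'E'
from h import *
show(); p,T=wrist("w1.png"); print(p["fovy"],np.array(p["tool_from_camera"]))
for r in tip_of("cap_tray",p)[:2]+look_for("cap_tray",p)[:1]: print(r, atz(p,r["point"],0,T))
E
```

```text
t 2.0333 tcp [ 0.4781 -0.2528  0.2424] x [-0.0041  1.      0.0004] z [ 0.0007  0.0004 -1.    ] gap 0.08504192197009142 F [ 0.5371 -0.211  -0.3468] g 0.0 j [-0.6353  0.2463 -0.0441  1.2801  0.0007  0.9314]
63.133474451577534 [[-0.0004 -0.9483 -0.3174  0.0812]
 [ 1.     -0.0001 -0.0012 -0.0004]
 [ 0.0011 -0.3174  0.9483 -0.1314]
 [ 0.      0.      0.      1.    ]]
{'point': [318.6, 171.8], 'p': 0.68} [ 0.4735 -0.2639  0.    ]
{'point': [319.8, 171.8], 'p': 0.95} [ 0.4749 -0.2639  0.    ]
```

View pics/w1.png

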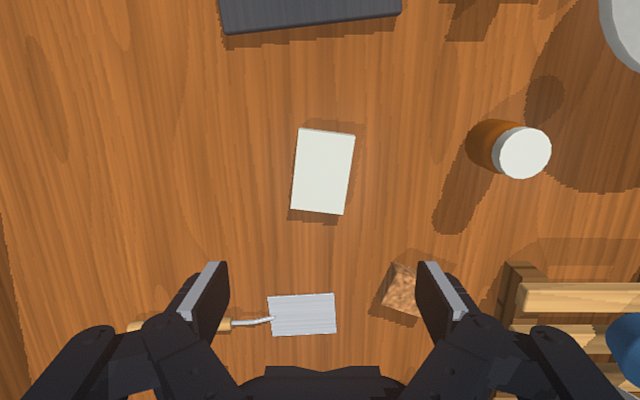

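The wrist view shows the cap at about (323,171), tilted a few degrees, with clear space around it. Next I measure its outline.

```bash
cat >> h.py <<'E'
def capmask(p,roi):
    h=cv2.cvtColor(p["color"],cv2.COLOR_RGB2HSV); m=(h[...,1]<50)&(h[...,2]>190); r=np.zeros(m.shape,bool); r[roi[1]:roi[3],roi[0]:roi[2]]=1; return m&r
E
python3 - <<'E'
from h import *
p,T=wrist("w1b.png"); b=rect(capmask(p,(270,110,380,235)),p,T,.017); print(b)
show()
E
```

```text
((476.8535461425781, -260.9839782714844), (92.86754608154297, 62.1687126159668), 82.8344955444336)
t 2.2333 tcp [ 0.4755 -0.2566  0.2423] x [ 0.0081  1.     -0.0003] z [-0.0003 -0.0003 -1.    ] gap 0.08550970097690386 F [-0.252  -0.0814  0.4364] g 0.0 j [-0.6432  0.2458 -0.045   1.28   -0.0005  0.9357]
```

Emit:
jog_arm([
  {"slide": [400,-6,0]},
  {"slide": [400,-6,0]},
  {"slide": [400,-6,0]},
  {"slide": [400,-6,0]},
  {"slide": [400,-6,0]},
  {"slide": [400,-6,0]},
  {"slide": [400,-6,0]},
  {"slide": [400,-6,0]},
  {"slide": [400,-6,0]},
  {"slide": [400,-6,0]},
])

```text
schema error: expected keys fingers, slide, angular
```

Emit:
jog_arm([
  {"slide": [110,0,0]},
  {"slide": [110,0,0]},
  {"slide": [110,0,0]},
  {"slide": [110,0,0]},
  {"slide": [110,0,0]},
  {"slide": [110,0,0]},
  {"slide": [110,0,0]},
])

```text
schema error: expected keys fingers, slide, angular
```

```bash
python3 - <<'E'
from h import *
show(); p,T=wrist("w2.png")
for r in tip_of("tile_tray_rim",p)[:2]: print(r, atz(p,r["point"],0.017,T))
E
```

```text
t 2.2333 tcp [ 0.4755 -0.2566  0.2423] x [ 0.0081  1.     -0.0003] z [-0.0003 -0.0003 -1.    ] gap 0.08550970097690386 F [-0.252  -0.0814  0.4364] g 0.0 j [-0.6432  0.2458 -0.045   1.28   -0.0005  0.9357]
```

View pics/w2.png

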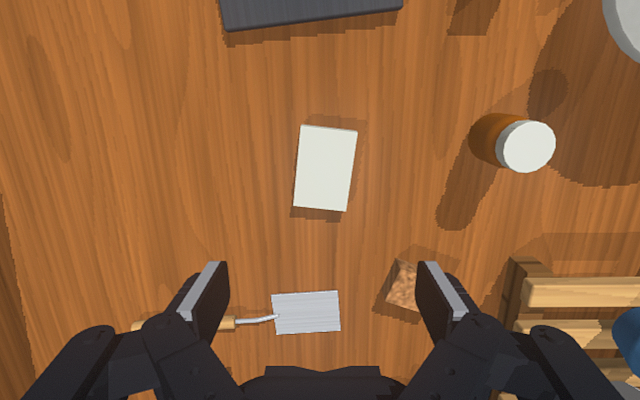

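The rows were refused because every key is required, so the arm hasn't moved and the cap is still at (326,168). I'm resending with full rows.

Emit:
jog_arm([
  {"slide": [400,-6,0],"angular": [0,0,0],"fingers": 0},
  {"slide": [400,-6,0],"angular": [0,0,0],"fingers": 0},
  {"slide": [400,-6,0],"angular": [0,0,0],"fingers": 0},
  {"slide": [400,-6,0],"angular": [0,0,0],"fingers": 0},
  {"slide": [400,-6,0],"angular": [0,0,0],"fingers": 0},
  {"slide": [400,-6,0],"angular": [0,0,0],"fingers": 0},
  {"slide": [400,-6,0],"angular": [0,0,0],"fingers": 0},
  {"slide": [400,-6,0],"angular": [0,0,0],"fingers": 0},
  {"slide": [400,-6,0],"angular": [0,0,0],"fingers": 0},
  {"slide": [400,-6,0],"angular": [0,0,0],"fingers": 0},
])

```text
clock: 3.17
tcp_pos: [0.4718, 0.1464, 0.2425]
orientation: [-0.0, 0.709, 0.705, 0.001]
wrist_force: [-0.4, -1.0, -0.7]
finger_gap: 0.0854
grip_force: 0.0
```

Emit:
jog_arm([
  {"slide": [110,0,0],"angular": [0,0,0],"fingers": 0},
  {"slide": [110,0,0],"angular": [0,0,0],"fingers": 0},
  {"slide": [110,0,0],"angular": [0,0,0],"fingers": 0},
  {"slide": [110,0,0],"angular": [0,0,0],"fingers": 0},
  {"slide": [110,0,0],"angular": [0,0,0],"fingers": 0},
  {"slide": [110,0,0],"angular": [0,0,0],"fingers": 0},
  {"slide": [110,0,0],"angular": [0,0,0],"fingers": 0},
])

```text
clock: 3.75
tcp_pos: [0.4729, 0.2527, 0.2422]
orientation: [0.0, 0.71, 0.704, -0.0]
wrist_force: [-0.0, -0.3, 0.1]
finger_gap: 0.0852
grip_force: 0.0
```

```bash
python3 - <<'E'
from h import *
show(); p,T=wrist("w3.png"); show()
for r in tip_of("tile_tray_rim",p)[:2]: print(r, atz(p,r["point"],0.017,T))
c=proj(p,atz(p,tip_of("tile_tray_rim",p)[0]["point"],.017,T),T).astype(int)
h=cv2.cvtColor(p["color"],cv2.COLOR_RGB2HSV)
print(h[c[1]-50:c[1]+51:10,c[0]].tolist(),h[c[1],c[0]-50:c[0]+51:10].tolist())
E
```

```text
t 3.75 tcp [0.4729 0.2527 0.2422] x [ 0.0076  1.     -0.0005] z [-0.0002 -0.0005 -1.    ] gap 0.08516111585923836 F [-0.0034 -0.3215  0.118 ] g 0.0 j [ 0.3412  0.2381 -0.0552  1.2779 -0.0004  1.9196]
t 3.8 tcp [0.473  0.2527 0.2423] x [ 0.0077  1.     -0.0003] z [-0.0001 -0.0003 -1.    ] gap 0.08497407753416418 F [ 0.7241 -0.353  -0.2607] g 0.0 j [ 0.341   0.2379 -0.0551  1.2779 -0.0003  1.9196]
{'point': [315.4, 165.1], 'p': 0.67} [0.4647 0.2534 0.017 ]
[[14, 171, 161], [12, 171, 125], [10, 177, 196], [10, 179, 210], [10, 176, 172], [10, 176, 207], [12, 173, 127], [10, 176, 201], [9, 177, 210], [14, 171, 137], [13, 169, 127]] [[14, 171, 189], [14, 174, 173], [13, 168, 132], [12, 174, 85], [10, 179, 205], [10, 176, 207], [10, 177, 203], [12, 168, 108], [13, 168, 146], [14, 170, 159], [13, 174, 186]]
```

View pics/w3.png

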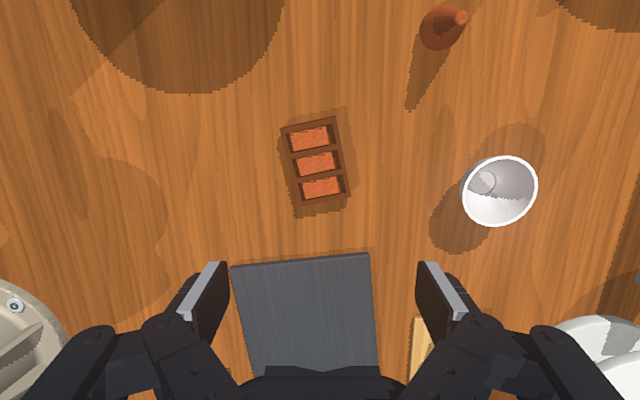

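The wrist view shows the wooden tray at about (316,163), with rim corners near (281,127), (335,118), (350,192) and (296,206), and three bare tile backs facing up. Next I segment the rim.

```bash
python3 - <<'E'
from h import *
p,T=wrist("w4.png"); rgb=p["color"]
h=cv2.cvtColor(rgb,cv2.COLOR_RGB2HSV)
roi=np.zeros(h.shape[:2],np.uint8); roi[105:225,265:365]=1
for v in (105,115,122):
    m=((((h[...,2]<v)&(h[...,0]<14))|((h[...,0]<=10)&(h[...,2]>185)))*roi).astype(np.uint8)
    m=cv2.morphologyEx(m,cv2.MORPH_OPEN,np.ones((2,2),np.uint8)); m=cv2.morphologyEx(m,cv2.MORPH_CLOSE,np.ones((5,5),np.uint8)); m=cv2.morphologyEx(m,cv2.MORPH_OPEN,np.ones((9,9),np.uint8))
    b=rect(m,p,T,.017); print(v,m.sum(),b)
o=rgb[100:230,255:375].copy(); 
b=(b[0],(92,62) if b[1][0]>b[1][1] else (62,92),b[2])
pts=np.array([proj(p,np.array([q[0]/1000,q[1]/1000,.017]),T) for q in cv2.boxPoints(b)])
big=cv2.resize(o,None,fx=4,fy=4,interpolation=cv2.INTER_NEAREST); cv2.polylines(big,[((pts-[255,100]+.5)*4).astype(np.int32)],True,(0,255,255),1)
mm=cv2.resize(m[100:230,255:375]*255,None,fx=2,fy=2,interpolation=0)
out=np.zeros((520,720,3),np.uint8); out[:,:480]=big; out[:260,480:]=mm[:,:,None]
cv2.imwrite("pics/ov.png",out[...,::-1])
E
```

```text
105 2186 ((460.9258728027344, 281.6835021972656), (51.53120422363281, 19.974973678588867), 11.46247673034668)
115 2429 ((461.19146728515625, 281.2143859863281), (52.44304656982422, 21.000024795532227), 11.46247673034668)
122 2950 ((466.1252746582031, 238.61978149414062), (60.95990753173828, 51.63434600830078), 11.701483726501465)
```

View pics/ov.png

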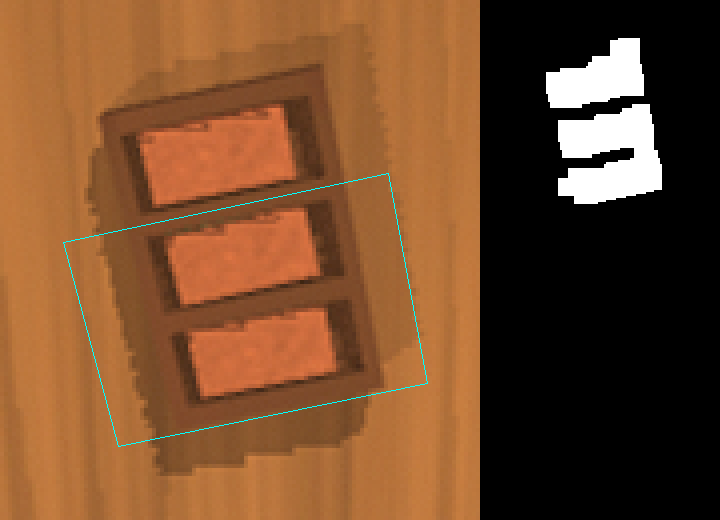

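The overlay fit is wrong, but the rim corners show clearly in the crop at about (103,117), (323,70), (383,385) and (182,424). I'll fit the known rectangle to those, and fit the cap the same way.

```bash
python3 - <<'E'
from h import *
from scipy.optimize import least_squares
p,T=wrist("w5.png"); show()
cr=np.array([[103,117],[323,70],[383,385],[182,424]])/4-.5+[255,100]
W=np.array([atz(p,q,.017,T)[:2] for q in cr])*1000; print(W, [np.linalg.norm(W[i]-W[i-1]) for i in range(4)])
def f(v):
    c,s=np.cos(v[2]),np.sin(v[2]); L=np.array([[-31,46],[31,46],[31,-46],[-31,-46]])
    return (L@np.array([[c,s],[-s,c]])+v[:2]-W).ravel()
r=least_squares(f,[465,253,.1]); print(r.x,np.degrees(r.x[2])+90,np.round(r.fun,1))
for n,z in (("bat",0),("bat",.012)):
    for q in tip_of(n,p)[:1]: print(n,q,atz(p,q["point"],z,T))
E
```

```text
t 4.0 tcp [0.4729 0.2533 0.2424] x [ 0.0067  1.     -0.0001] z [ 0.0003 -0.0001 -1.    ] gap 0.08545430979062299 F [-0.4491  0.0836  0.4013] g 0.0 j [ 0.3422  0.2381 -0.0547  1.2778 -0.0001  1.9196]
[[427.4947 294.1922]
 [486.7784 306.094 ]
 [504.5574 217.5737]
 [446.2644 206.046 ]] [np.float64(90.12243234588576), np.float64(60.46657084595495), np.float64(90.28802576230572), np.float64(59.421919630955486)]
[466.2737 255.9765   0.2017] 101.55891676817829 [-0.8  0.6  0.6  1.2  1.3 -0.5 -1.1 -1.3]
bat {'point': [311.8, 333.5], 'p': 0.77} [0.4561 0.0085 0.    ]
bat {'point': [311.8, 333.5], 'p': 0.77} [0.4566 0.0189 0.012 ]
```

```bash
python3 - <<'E'
from h import *
print(rel([.477,-.261,.24],Rt(82.8,0)))
print(rel([.477,-.261,.014],Rt(82.8,0),[.477,-.261,.24],Rt(82.8,0)))
E
```

```text
(array([-514.7,    7.3,    2.4]), array([0. , 0. , 6.9]))
(array([  0.,  -0., 226.]), array([0., 0., 0.]))
```

Emit:
jog_arm([
  {"slide": [-514,7,2],"angular": [0,0,7],"fingers": 0},
  {"slide": [-514,7,2],"angular": [0,0,7],"fingers": 0},
  {"slide": [-514,7,2],"angular": [0,0,7],"fingers": 0},
  {"slide": [-514,7,2],"angular": [0,0,7],"fingers": 0},
  {"slide": [-514,7,2],"angular": [0,0,7],"fingers": 0},
  {"slide": [-514,7,2],"angular": [0,0,7],"fingers": 0},
  {"slide": [-514,7,2],"angular": [0,0,7],"fingers": 0},
  {"slide": [-514,7,2],"angular": [0,0,7],"fingers": 0},
  {"slide": [-514,7,2],"angular": [0,0,7],"fingers": 0},
  {"slide": [-514,7,2],"angular": [0,0,7],"fingers": 0},
])

```text
clock: 4.93
tcp_pos: [0.4758, -0.1646, 0.241]
orientation: [0.0, 0.751, 0.661, 0.0]
wrist_force: [1.2, 0.5, -0.4]
finger_gap: 0.0853
grip_force: 0.0
```

Emit:
jog_arm([
  {"slide": [-97,0,0],"angular": [0,0,0],"fingers": 0},
  {"slide": [-97,0,0],"angular": [0,0,0],"fingers": 0},
  {"slide": [-97,0,0],"angular": [0,0,0],"fingers": 0},
  {"slide": [-97,0,0],"angular": [0,0,0],"fingers": 0},
  {"slide": [-97,0,0],"angular": [0,0,0],"fingers": 0},
  {"slide": [-97,0,0],"angular": [0,0,0],"fingers": 0},
])

```text
clock: 5.43
tcp_pos: [0.4638, -0.2576, 0.2406]
orientation: [-0.0, 0.75, 0.661, 0.0]
wrist_force: [0.1, 0.3, -0.3]
finger_gap: 0.0851
grip_force: 0.0
```

```bash
python3 - <<'E'
from h import *
show(); print(rel([.477,-.261,.02],Rt(82.8,0)))
E
```

```text
t 5.4333 tcp [ 0.4638 -0.2576  0.2406] x [0.1264 0.992  0.0007] z [-0.0003  0.0008 -1.    ] gap 0.0851219961049958 F [ 0.1353  0.2547 -0.3382] g 0.0 j [-0.6586  0.228  -0.0722  1.2714  0.0004  1.0389]
(array([ -1.8,  13.6, 220.6]), array([-0. , -0. , -0.1]))
```

Emit:
jog_arm([
  {"slide": [-2,13.5,150],"angular": [0,0,0],"fingers": 0},
  {"slide": [-2,13.5,150],"angular": [0,0,0],"fingers": 0},
  {"slide": [-2,13.5,150],"angular": [0,0,0],"fingers": 0},
  {"slide": [-2,13.5,190],"angular": [0,0,0],"fingers": 0},
  {"slide": [-2,13.5,215],"angular": [0,0,0],"fingers": 0},
  {"slide": [-2,13.5,226],"angular": [0,0,0],"fingers": 0},
  {"slide": [-2,13.5,226],"angular": [0,0,0],"fingers": 0},
  {"slide": [-2,13.5,226],"angular": [0,0,0],"fingers": 0},
  {"slide": [-2,13.5,226],"angular": [0,0,0],"fingers": 0},
])

```text
clock: 6.18
tcp_pos: [0.4786, -0.2621, 0.0165]
orientation: [0.001, 0.75, 0.661, 0.0]
wrist_force: [0.5, -0.8, 0.0]
finger_gap: 0.0855
grip_force: 0.0
```

```bash
python3 - <<'E'
from h import *
show(); p,T=wrist("w6.png")
E
```

```text
t 6.1833 tcp [ 0.4786 -0.2621  0.0165] x [ 0.1251  0.9921 -0.0013] z [ 0.0021 -0.0015 -1.    ] gap 0.08554462568780678 F [ 0.4801 -0.8458  0.032 ] g 0.0 j [-0.6483  0.4299 -0.3804  0.7579  0.      1.0479]
```

View pics/w6.png

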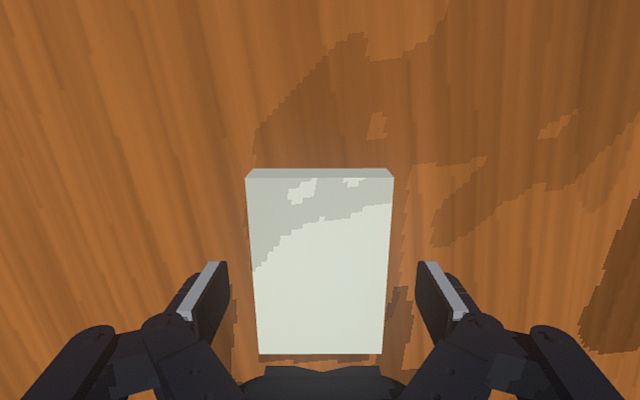

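The cap is square between the fingers, with its top face running from (246,178)/(393,178) to (259,354)/(381,354). The fingers are clear on both sides, so I lower a little further and close.

Emit:
jog_arm([
  {"slide": [0,0,6],"angular": [0,0,0],"fingers": 0},
  {"slide": [0,0,6],"angular": [0,0,0],"fingers": 0},
  {"slide": [0,0,6],"angular": [0,0,0],"fingers": 0.5},
  {"slide": [0,0,6],"angular": [0,0,0],"fingers": 0.5},
  {"slide": [0,0,6],"angular": [0,0,0],"fingers": 0.5},
  {"slide": [0,0,6],"angular": [0,0,0],"fingers": 0.5},
  {"slide": [0,0,6],"angular": [0,0,0],"fingers": 0.5},
  {"slide": [0,0,6],"angular": [0,0,0],"fingers": 0.5},
  {"slide": [0,0,6],"angular": [0,0,0],"fingers": 0.5},
], squeeze=40)

```text
clock: 6.98
tcp_pos: [0.4775, -0.2627, 0.0095]
orientation: [0.001, 0.751, 0.661, 0.0]
wrist_force: [-0.1, 1.3, 5.4]
finger_gap: 0.0605
grip_force: 44.1
```

```bash
python3 - <<'E'
from h import *
show(); p,T=wrist("w7.png")
# cap centre along tool x from the earlier view, same relative pose
Tc=np.array(p["tool_from_camera"])
def onz(uv,z):
    o,d=ray(p,uv,Tc); return (o+d*(z-o[2])/d[2])*1000
for uv in ((246,178),(393,178),(259,354),(381,354)): print(onz(uv,.0165-.017))
rgb=p["color"]; g=cv2.cvtColor(rgb,cv2.COLOR_RGB2GRAY).astype(int)
print(g[160:190,320].tolist(), g[340:366,320].tolist())
c=rgb[150:370,180:460]; cv2.imwrite("pics/w7c.png",cv2.resize(c,None,fx=2.5,fy=2.5)[...,::-1])
E
```

```text
t 6.9833 tcp [ 0.4775 -0.2627  0.0095] x [ 0.127   0.9919 -0.0006] z [ 0.001  -0.0007 -1.    ] gap 0.06053162596586668 F [-0.0535  1.2626  5.4433] g 44.14888992905617 j [-0.6504  0.4385 -0.3877  0.7434  0.      1.0478]
[ 46.187  -32.0512  -0.5   ]
[46.1772 29.0345 -0.5   ]
[-45.6859 -32.3312  -0.5   ]
[-45.6499  29.296   -0.5   ]
[100, 100, 101, 100, 102, 100, 101, 100, 99, 96, 131, 180, 172, 172, 173, 171, 173, 173, 174, 172, 176, 190, 192, 191, 192, 190, 192, 191, 192, 191] [214, 216, 215, 214, 215, 214, 214, 215, 215, 214, 214, 213, 215, 214, 212, 214, 214, 214, 213, 214, 214, 213, 219, 203, 134, 88]
```

Emit:
jog_arm([
  {"slide": [0,0,-30],"angular": [0,0,0],"fingers": 0.5},
  {"slide": [0,0,-70],"angular": [0,0,0],"fingers": 0.5},
  {"slide": [0,0,-100],"angular": [0,0,0],"fingers": 0.5},
  {"slide": [0,0,-100],"angular": [0,0,0],"fingers": 0.5},
  {"slide": [0,0,-100],"angular": [0,0,0],"fingers": 0.5},
])

```text
clock: 7.45
tcp_pos: [0.4784, -0.2634, 0.1107]
orientation: [0.002, 0.751, 0.661, 0.0]
wrist_force: [-0.1, 0.7, -1.8]
finger_gap: 0.0611
grip_force: 44.7
```

```bash
python3 - <<'E'
from h import *
show(); p,T=wrist("w8.png"); Tc=np.array(p["tool_from_camera"])
def onz(uv,z):
    o,d=ray(p,uv,Tc); return (o+d*(z-o[2])/d[2])*1000
g=cv2.cvtColor(p["color"],cv2.COLOR_RGB2GRAY).astype(int)
print(g[160:190,320].tolist(), g[345:370,320].tolist())
print(onz((320,180.5),-.0075),onz((320,363.5),-.0075))
print(rel([.4663,.256,.12],Rt(101.6,0)))
E
```

```text
t 7.45 tcp [ 0.4784 -0.2634  0.1107] x [ 0.127   0.9919 -0.0024] z [ 0.0037 -0.0029 -1.    ] gap 0.061130095329805526 F [-0.0555  0.6561 -1.8145] g 44.673247039318085 j [-0.6503  0.3297 -0.265   0.9714 -0.0001  1.0478]
[111, 113, 112, 111, 113, 111, 112, 113, 112, 108, 134, 176, 170, 170, 170, 168, 170, 169, 169, 168, 175, 186, 191, 189, 188, 187, 187, 187, 188, 188] [211, 211, 211, 211, 212, 211, 209, 210, 211, 209, 210, 209, 211, 210, 209, 211, 211, 213, 202, 131, 82, 81, 84, 82, 97]
[47.035 -1.244 -7.5  ] [-44.6577  -1.4604  -7.5   ]
(array([512.9, -76.6, -11.5]), array([  0. ,   0. , -18.9]))
```

Emit:
jog_arm([
  {"slide": [200,-30,-10],"angular": [0,0,-19],"fingers": 0.5},
  {"slide": [300,-45,-10],"angular": [0,0,-19],"fingers": 0.5},
  {"slide": [512,-76,-10],"angular": [0,0,-19],"fingers": 0.5},
  {"slide": [512,-76,-10],"angular": [0,0,-19],"fingers": 0.5},
  {"slide": [512,-76,-10],"angular": [0,0,-19],"fingers": 0.5},
  {"slide": [512,-76,-10],"angular": [0,0,-19],"fingers": 0.5},
  {"slide": [512,-76,-10],"angular": [0,0,-19],"fingers": 0.5},
  {"slide": [512,-76,-10],"angular": [0,0,-19],"fingers": 0.5},
  {"slide": [512,-76,-10],"angular": [0,0,-19],"fingers": 0.5},
  {"slide": [512,-76,-10],"angular": [0,0,-19],"fingers": 0.5},
])

```text
clock: 8.33
tcp_pos: [0.4666, 0.1558, 0.1151]
orientation: [-0.001, 0.631, 0.776, -0.001]
wrist_force: [0.7, -0.4, -1.4]
finger_gap: 0.0611
grip_force: 44.6
```

```bash
python3 - <<'E'
from h import *
show(); print(rel([.4665,.2548,.07],Rt(101.6,0)))
E
```

```text
t 8.3333 tcp [0.4666 0.1558 0.1151] x [-0.2028  0.9792 -0.    ] z [-0.0035 -0.0007 -1.    ] gap 0.06110207220762692 F [ 0.7499 -0.3689 -1.4354] g 44.616330564022064 j [ 0.159   0.2361 -0.3833  0.955  -0.0002  1.5256]
(array([97. , 20.1, 45.1]), array([-0.2,  0. ,  0.1]))
```

Emit:
jog_arm([
  {"slide": [97,20,30],"angular": [0,0,0],"fingers": 0.5},
  {"slide": [97,20,45],"angular": [0,0,0],"fingers": 0.5},
  {"slide": [97,20,45],"angular": [0,0,0],"fingers": 0.5},
  {"slide": [97,20,45],"angular": [0,0,0],"fingers": 0.5},
  {"slide": [97,20,45],"angular": [0,0,0],"fingers": 0.5},
  {"slide": [97,20,45],"angular": [0,0,0],"fingers": 0.5},
  {"slide": [97,20,45],"angular": [0,0,0],"fingers": 0.5},
])

```text
clock: 8.92
tcp_pos: [0.4684, 0.252, 0.0718]
orientation: [-0.0, 0.632, 0.775, -0.001]
wrist_force: [0.2, -0.2, -0.9]
finger_gap: 0.0607
grip_force: 44.6
```

```bash
python3 - <<'E'
from h import *
show(); print(rel([.4665,.2548,.07],Rt(101.6,0)))
E
```

```text
t 8.9167 tcp [0.4684 0.252  0.0718] x [-0.2017  0.9794 -0.0006] z [-0.0008 -0.0007 -1.    ] gap 0.06071546255910331 F [ 0.1819 -0.2277 -0.9373] g 44.584232568740845 j [ 0.3429  0.3465 -0.348   0.8773 -0.0004  1.7106]
(array([ 3.1, -1.3,  1.8]), array([-0.1,  0. ,  0. ]))
```

Emit:
jog_arm([
  {"slide": [3,-1.3,20],"angular": [0,0,0],"fingers": 0.5},
  {"slide": [3,-1.3,38],"angular": [0,0,0],"fingers": 0.5},
  {"slide": [3,-1.3,38],"angular": [0,0,0],"fingers": 0.5},
  {"slide": [3,-1.3,38],"angular": [0,0,0],"fingers": 0.5},
  {"slide": [3,-1.3,38],"angular": [0,0,0],"fingers": 0.5},
  {"slide": [3,-1.3,38],"angular": [0,0,0],"fingers": 0.5},
])

```text
clock: 9.42
tcp_pos: [0.4678, 0.2556, 0.0354]
orientation: [0.001, 0.632, 0.775, 0.001]
wrist_force: [0.3, -0.5, -0.4]
finger_gap: 0.061
grip_force: 44.6
```

```bash
python3 - <<'E'
from h import *
show(); print(rel([.4665,.2548,.0265],Rt(101.6,0)))
E
```

```text
t 9.4167 tcp [0.4678 0.2556 0.0354] x [-0.2021  0.9794  0.0002] z [ 0.0021  0.0006 -1.    ] gap 0.0609590936762609 F [ 0.3241 -0.4915 -0.4246] g 44.5704111456871 j [ 0.3496  0.3871 -0.3921  0.7894 -0.0002  1.7169]
(array([-0.6, -1.5,  8.9]), array([ 0.1, -0. ,  0.1]))
```

Emit:
jog_arm([
  {"slide": [-0.6,-1,5],"angular": [0,0,0],"fingers": 0.5},
  {"slide": [-0.6,-1,8],"angular": [0,0,0],"fingers": 0.5},
  {"slide": [-0.6,-1,8.5],"angular": [0,0,0],"fingers": 0.5},
  {"slide": [-0.6,-1,8.5],"angular": [0,0,0],"fingers": 0.5},
  {"slide": [-0.6,-1,8.5],"angular": [0,0,0],"fingers": 0.5},
])

```text
clock: 9.83
tcp_pos: [0.4664, 0.2551, 0.0265]
orientation: [0.001, 0.631, 0.776, 0.001]
wrist_force: [0.1, -1.5, 6.4]
finger_gap: 0.0606
grip_force: 45.3
```

```bash
python3 - <<'E'
from h import *
show(); p,T=wrist("w9.png"); show()
cv2.imwrite("pics/w9c.png",cv2.resize(p["color"][140:385,190:450],None,fx=3,fy=2.4)[...,::-1][:590])
E
```

```text
t 9.8333 tcp [0.4664 0.2551 0.0265] x [-0.2029  0.9792 -0.0004] z [ 0.0016 -0.     -1.    ] gap 0.060644650223006594 F [ 0.1384 -1.5328  6.3749] g 45.30198276042938 j [ 0.3497  0.396  -0.405   0.7682 -0.0006  1.7162]
t 9.8833 tcp [0.4665 0.2551 0.0265] x [-0.2029  0.9792 -0.0004] z [ 0.0017 -0.     -1.    ] gap 0.06121018400698339 F [-0.4787 -1.1595  5.5921] g 45.30264392495155 j [ 0.3497  0.396  -0.4049  0.7683 -0.0006  1.7162]
```

View pics/w9c.png

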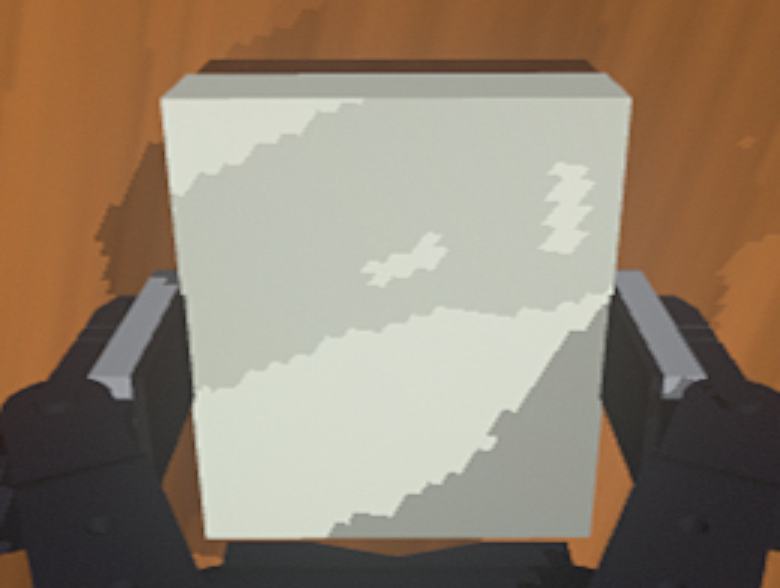

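The cap sits squarely on the wooden tray. Its rim edge is at crop row 74 and the tray's lower edge is at row 60, and the sides agree within about 1 mm. I'll check the lengthwise fit numerically.

```bash
python3 - <<'E'
from h import *
p,T=wrist("w10.png"); Tc=np.array(p["tool_from_camera"])
for x in (.0462,.0472,.0482):
    print(x,[proj(p,np.array([x,-.0013,z]),Tc)[1].round(1) for z in (-.0075,.0095,.0265)])
g=p["color"][155:190,320].tolist(); print([(155+i,c) for i,c in enumerate(g)])
E
```

```text
0.0462 [np.float64(183.0), np.float64(172.5), np.float64(164.2)]
0.0472 [np.float64(180.5), np.float64(170.3), np.float64(162.2)]
0.0482 [np.float64(178.1), np.float64(168.1), np.float64(160.2)]
[(155, [145, 95, 55]), (156, [147, 98, 58]), (157, [148, 97, 57]), (158, [147, 97, 59]), (159, [148, 97, 58]), (160, [147, 98, 58]), (161, [148, 100, 60]), (162, [148, 98, 57]), (163, [151, 102, 61]), (164, [137, 93, 60]), (165, [83, 60, 45]), (166, [92, 65, 50]), (167, [91, 65, 47]), (168, [91, 65, 48]), (169, [83, 54, 38]), (170, [120, 110, 102]), (171, [173, 177, 167]), (172, [166, 169, 159]), (173, [166, 167, 158]), (174, [165, 167, 157]), (175, [166, 166, 156]), (176, [166, 167, 157]), (177, [164, 167, 156]), (178, [165, 167, 157]), (179, [164, 165, 156]), (180, [172, 174, 165]), (181, [190, 191, 181]), (182, [192, 195, 183]), (183, [192, 195, 183]), (184, [193, 195, 184]), (185, [192, 194, 182]), (186, [191, 195, 182]), (187, [191, 193, 181]), (188, [191, 194, 181]), (189, [193, 195, 184])]
```

Emit:
jog_arm([
  {"slide": [-1,0.7,-0.3],"angular": [0,0,0],"fingers": 0.5},
  {"slide": [-1,0.7,-0.3],"angular": [0,0,0],"fingers": 0.5},
  {"slide": [-1,0.7,-0.3],"angular": [0,0,0],"fingers": 0.5},
  {"slide": [-1,0.7,-0.3],"angular": [0,0,0],"fingers": 0.2},
  {"slide": [-1,0.7,-0.3],"angular": [0,0,0],"fingers": 0},
  {"slide": [-1,0.7,-0.3],"angular": [0,0,0],"fingers": 0},
  {"slide": [-1,0.7,-0.3],"angular": [0,0,0],"fingers": 0},
])

```text
clock: 10.52
tcp_pos: [0.4665, 0.2541, 0.0256]
orientation: [-0.0, 0.631, 0.776, -0.0]
wrist_force: [-0.1, -0.3, 0.4]
finger_gap: 0.0858
grip_force: 0.0
```

```bash
python3 - <<'E'
from h import *
show(); p,T=wrist("w11.png"); show()
g=p["color"][155:190,320,0].tolist(); print(g); g=p["color"][345:375,320,0].tolist(); print(g)
print(rel([.4665,.2553,.030],Rt(101.6,45)))
print(rel([.4665,.2553,.0132],Rt(101.6,45)))
E
```

```text
t 10.5167 tcp [0.4665 0.2541 0.0256] x [-0.203   0.9792 -0.0003] z [-0.0004 -0.0004 -1.    ] gap 0.08581118553790229 F [-0.1243 -0.261   0.3516] g 0.0 j [ 0.3477  0.3979 -0.4048  0.7686 -0.0002  1.7141]
t 10.5667 tcp [0.4665 0.2541 0.0256] x [-0.2031  0.9792 -0.0002] z [-0.0003 -0.0003 -1.    ] gap 0.08548470962215671 F [-0.415   0.1029 -0.1499] g 0.0 j [ 0.3477  0.3978 -0.4048  0.7686 -0.0001  1.714 ]
[143, 145, 144, 144, 146, 144, 146, 140, 105, 86, 88, 89, 89, 87, 81, 117, 169, 164, 161, 162, 161, 162, 162, 162, 160, 167, 188, 190, 188, 187, 189, 188, 189, 189, 189]
[208, 209, 210, 210, 209, 209, 209, 208, 210, 209, 209, 208, 209, 208, 209, 207, 210, 213, 208, 172, 132, 108, 112, 112, 114, 110, 86, 54, 57, 58]
(array([ 1.1,  0.2, -4.4]), array([-0.1, 45. ,  0.1]))
(array([ 1.1,  0.2, 12.4]), array([-0.1, 45. ,  0.1]))
```

Emit:
jog_arm([
  {"slide": [1,0,-5],"angular": [0,45,0],"fingers": 0},
  {"slide": [1,0,-5],"angular": [0,45,0],"fingers": 0},
  {"slide": [1,0,-5],"angular": [0,45,0],"fingers": 0},
  {"slide": [1,0,-5],"angular": [0,45,0],"fingers": 0},
  {"slide": [1,0,-5],"angular": [0,45,0],"fingers": 0},
  {"slide": [1,0,-5],"angular": [0,45,0],"fingers": 0},
  {"slide": [1,0,-5],"angular": [0,45,0],"fingers": 0},
  {"slide": [1,0,-5],"angular": [0,45,0],"fingers": 0},
  {"slide": [1,0,5],"angular": [0,45,0],"fingers": 0},
  {"slide": [1,0,5],"angular": [0,45,0],"fingers": 0},
])

```text
clock: 11.4
tcp_pos: [0.466, 0.2553, 0.0196]
orientation: [-0.296, 0.583, 0.717, 0.241]
wrist_force: [-0.9, -0.2, 0.5]
finger_gap: 0.0851
grip_force: 0.0
```

```bash
python3 - <<'E'
from h import *
show(); print(rel([.4665,.2553,.0132],Rt(101.6,45)))
E
```

```text
t 11.4 tcp [0.466  0.2553 0.0196] x [-0.1438  0.6935  0.7059] z [-0.1443  0.691  -0.7083] gap 0.08510058009861747 F [-0.8631 -0.235   0.4754] g 0.0 j [-0.0485  0.5494 -0.4512  0.8159  0.7522  1.2201]
(array([-4.6,  0.5,  4.5]), array([-0.1,  0.1,  0.1]))
```

Emit:
jog_arm([
  {"slide": [-4.5,0.3,4.5],"angular": [0,0,0],"fingers": 0},
  {"slide": [-4.5,0.3,4.5],"angular": [0,0,0],"fingers": 0},
  {"slide": [-4.5,0.3,4.5],"angular": [0,0,0],"fingers": 0.2},
  {"slide": [-4.5,0.3,4.5],"angular": [0,0,0],"fingers": 0.5},
  {"slide": [-4.5,0.3,4.5],"angular": [0,0,0],"fingers": 0.5},
  {"slide": [-4.5,0.3,4.5],"angular": [0,0,0],"fingers": 0.5},
  {"slide": [-4.5,0.3,4.5],"angular": [0,0,0],"fingers": 0.5},
  {"slide": [-4.5,0.3,4.5],"angular": [0,0,0],"fingers": 0.5},
  {"slide": [-4.5,0.3,4.5],"angular": [0,0,0],"fingers": 0.5},
  {"slide": [-4.5,0.3,4.5],"angular": [0,0,0],"fingers": 0.5},
], squeeze=85)

```text
clock: 12.23
tcp_pos: [0.4669, 0.2557, 0.0151]
orientation: [-0.297, 0.583, 0.716, 0.242]
wrist_force: [-1.9, 2.7, 5.5]
finger_gap: 0.0607
grip_force: 92.0
```

```bash
python3 - <<'E'
from h import *
show()
s=get_state(); p,T=wrist("w12.png"); print(s["ft_torque"])
e=np.array(p["tool_from_camera"])
# expected outline of both trays' E(-y) end / +y end in this view
c=np.array([.4665,.2553]); hd=np.array([np.cos(np.radians(101.6)),np.sin(np.radians(101.6))]); sd=np.array([hd[1],-hd[0]])
o=p["color"].copy()
for z0,z1,col in ((0,.017,(0,255,0)),(.017,.034,(0,255,255))):
  for a,b in ((-1,-1),(-1,1),(1,1),(1,-1)):
    q=[proj(p,np.append(c+hd*.046*a+sd*.031*b,z),T) for z in(z0,z1)]; print(a,b,z0,np.round(q,1).tolist())
cv2.imwrite("pics/w12c.png",cv2.resize(p["color"][100:400,150:490],(780,590),interpolation=cv2.INTER_CUBIC)[...,::-1])
E
```

```text
t 12.2333 tcp [0.4669 0.2557 0.0151] x [-0.1438  0.6915  0.708 ] z [-0.1433  0.6933 -0.7062] gap 0.0606546894947649 F [-1.8518  2.7494  5.4992] g 91.9663722126279 j [-0.049   0.5579 -0.4529  0.8057  0.7552  1.2193]
[0.268  0.1166 0.0977]
-1 -1 0 [[251.9, 387.4], [243.6, 390.5]]
-1 1 0 [[392.5, 387.7], [400.9, 390.8]]
1 1 0 [[377.0, 200.4], [382.0, 186.0]]
1 -1 0 [[267.8, 200.2], [262.9, 185.8]]
-1 -1 0.017 [[243.6, 390.5], [233.0, 394.5]]
-1 1 0.017 [[400.9, 390.8], [411.5, 394.8]]
1 1 0.017 [[382.0, 186.0], [387.9, 168.7]]
1 -1 0.017 [[262.9, 185.8], [257.1, 168.6]]
```

Emit:
jog_arm([
  {"slide": [3,0,-3],"angular": [0,0,0],"fingers": 0.5},
  {"slide": [7,0,-7],"angular": [0,0,0],"fingers": 0.5},
  {"slide": [7,0,-7],"angular": [0,0,0],"fingers": 0.5},
  {"slide": [7,0,-7],"angular": [0,0,0],"fingers": 0.5},
])

```text
clock: 12.62
tcp_pos: [0.4671, 0.2549, 0.0244]
orientation: [-0.296, 0.583, 0.717, 0.241]
wrist_force: [-0.3, 0.3, -2.3]
finger_gap: 0.0609
grip_force: 92.1
```

```bash
python3 - <<'E'
from h import *
show(); p,T=wrist("w13.png"); a=cv2.imread("pics/w12.png")[...,::-1]
for c in (300,340): print(c,a[160:212,c,2].tolist(),p["color"][160:212,c,2].tolist())
A=np.hstack([a[140:400,200:440],p["color"][140:400,200:440]]); cv2.imwrite("pics/cmp.png",cv2.resize(A,None,fx=1.65,fy=2.2)[...,::-1])
E
```

```text
t 12.6167 tcp [0.4671 0.2549 0.0244] x [-0.1441  0.6931  0.7063] z [-0.1429  0.6917 -0.7079] gap 0.06093631180523909 F [-0.2635  0.3499 -2.2902] g 92.07136020180769 j [-0.0495  0.5428 -0.4466  0.8264  0.7529  1.2194]
300 [63, 62, 64, 65, 68, 64, 61, 65, 142, 213, 203, 200, 201, 200, 200, 199, 199, 202, 201, 202, 200, 200, 200, 202, 202, 201, 202, 202, 201, 203, 201, 201, 202, 201, 203, 202, 203, 203, 203, 203, 203, 202, 204, 205, 203, 202, 202, 205, 203, 204, 203, 202] [64, 65, 64, 63, 68, 63, 62, 66, 147, 216, 204, 202, 204, 202, 203, 204, 202, 203, 205, 203, 205, 203, 203, 203, 203, 204, 205, 204, 202, 205, 204, 205, 204, 205, 206, 206, 205, 206, 205, 205, 205, 206, 205, 205, 206, 206, 204, 205, 205, 206, 205, 205]
340 [65, 66, 66, 66, 66, 69, 61, 69, 145, 218, 205, 204, 204, 203, 203, 203, 204, 204, 204, 205, 203, 205, 204, 206, 205, 204, 205, 205, 204, 205, 205, 205, 206, 205, 206, 206, 204, 205, 206, 204, 204, 205, 207, 205, 206, 206, 206, 207, 206, 206, 206, 206] [66, 68, 64, 68, 65, 70, 65, 70, 148, 219, 208, 205, 206, 206, 205, 204, 206, 207, 206, 206, 207, 207, 206, 207, 205, 208, 207, 206, 206, 207, 208, 208, 208, 207, 207, 208, 208, 207, 209, 207, 207, 209, 207, 206, 208, 208, 208, 207, 209, 208, 207, 208]
```

```bash
python3 - <<'E'
from h import *
F=[]
for i in range(8):
    p=read_camera("scene"); F.append(get_state()["wrist_force"])
print(np.mean(F,0),np.std(F,0))
c=proj(p,np.array([.4665,.255,.025])).astype(int); print(c)
cr=p["color"][c[1]-50:c[1]+50,c[0]-60:c[0]+60]; cv2.imwrite("pics/s1.png",cv2.resize(cr,None,fx=5,fy=5,interpolation=cv2.INTER_CUBIC)[...,::-1])
cr=p["color"][c[1]-22:c[1]+24,c[0]-26:c[0]+26]; 
E
```

```text
[-0.0121 -0.1846 -2.4612] [0.2618 0.4822 0.6066]
[367 169]
```

View pics/s1.png

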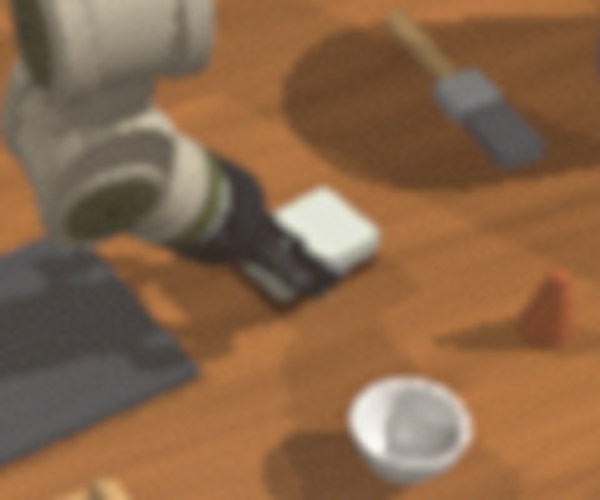

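```bash
python3 - <<'E'
from h import *
print(rel([.4665,.255,.14],Rt(101.6,45)))
print(rel([.62,-.10,.27],Rt(90,0)))
E
```

```text
(array([ 81.7,  -0.3, -82. ]), array([-0.1,  0. ,  0.1]))
(array([ -94.3,   77.9, -441.7]), array([ -4.6, -44.8,  11.1]))
```

Emit:
jog_arm([
  {"slide": [28,0,-28],"angular": [0,0,0],"fingers": 0.5},
  {"slide": [56,0,-56],"angular": [0,0,0],"fingers": 0.5},
  {"slide": [82,0,-82],"angular": [0,0,0],"fingers": 0.5},
  {"slide": [-94,78,-442],"angular": [-4.6,-45,11],"fingers": 0.5},
  {"slide": [-94,78,-442],"angular": [-4.6,-45,11],"fingers": 0.5},
  {"slide": [-94,78,-442],"angular": [-4.6,-45,11],"fingers": 0.5},
  {"slide": [-94,78,-442],"angular": [-4.6,-45,11],"fingers": 0.5},
  {"slide": [-94,78,-442],"angular": [-4.6,-45,11],"fingers": 0.5},
  {"slide": [-94,78,-442],"angular": [-4.6,-45,11],"fingers": 0.5},
  {"slide": [-94,78,-442],"angular": [-4.6,-45,11],"fingers": 0.5},
])

```text
clock: 13.9
tcp_pos: [0.5767, 0.0015, 0.2355]
orientation: [0.004, 0.706, 0.708, -0.001]
wrist_force: [-0.4, 1.2, -1.6]
finger_gap: 0.0612
grip_force: 93.1
```

```bash
python3 - <<'E'
from h import *
show(); print(rel([.62,-.10,.27],Rt(90,0)))
E
```

```text
t 13.9 tcp [0.5767 0.0015 0.2355] x [-0.0026  1.     -0.0069] z [ 0.0034 -0.0069 -1.    ] gap 0.061194667966798566 F [-0.4138  1.1863 -1.5584] g 93.13971636118367 j [-0.1333  0.3153  0.0322  1.2835 -0.0063  1.4349]
(array([-101.9,   43.2,  -33.7]), array([0.2, 0.4, 0.1]))
```

Emit:
jog_arm([
  {"slide": [-132,43,-34],"angular": [0,0.4,0],"fingers": 0.5},
  {"slide": [-132,43,-34],"angular": [0,0.4,0],"fingers": 0.5},
  {"slide": [-132,43,-34],"angular": [0,0.4,0],"fingers": 0.5},
  {"slide": [-132,43,-34],"angular": [0,0.4,0],"fingers": 0.5},
  {"slide": [-132,43,-34],"angular": [0,0.4,0],"fingers": 0.5},
  {"slide": [-132,43,-34],"angular": [0,0.4,0],"fingers": 0.5},
])

```text
clock: 14.4
tcp_pos: [0.6193, -0.1313, 0.267]
orientation: [-0.002, 0.707, 0.707, 0.002]
wrist_force: [-0.5, 0.8, -2.7]
finger_gap: 0.0611
grip_force: 93.2
```

```bash
python3 - <<'E'
from h import *
p,T=wrist("w14.png"); p,T=wrist("w15.png"); show()
for n,z in (("stand_floor",.008),("stand",0),("bat",0)):
    for q in tip_of(n,p)[:2]: print(n,q,atz(p,q["point"],z,T))
C=[proj(p,np.array([.65+a*.05,-.024+b*.06,.008]),T).round().tolist() for a,b in((-1,-1),(-1,1),(1,1),(1,-1))]; print(C)
h=cv2.cvtColor(p["color"],cv2.COLOR_RGB2HSV); c=np.mean(C,0).astype(int); print(c)
for r in range(10,180,17): print(r,h[r,c[0]-120:c[0]+121:20].tolist())
E
```

```text
t 14.5 tcp [ 0.6188 -0.1294  0.267 ] x [-0.002   1.      0.0058] z [-0.0008  0.0058 -1.    ] gap 0.061151266791199095 F [ 0.4402 -0.8616 -2.0836] g 93.23911560815759 j [-0.3355  0.4273  0.272   1.4182  0.0052  1.2333]
stand_floor {'point': [349.5, 64.1], 'p': 0.8} [ 0.6485 -0.0208  0.008 ]
stand {'point': [345.6, 65.8], 'p': 0.98} [ 0.6448 -0.022   0.    ]
[[307.0, 122.0], [305.0, 6.0], [400.0, 6.0], [392.0, 122.0]]
[351  64]
10 [[113, 14, 73], [12, 149, 96], [13, 170, 144], [14, 175, 137], [16, 127, 191], [16, 129, 200], [16, 128, 195], [17, 130, 169], [16, 130, 163], [13, 166, 138], [14, 170, 153], [13, 162, 140], [13, 150, 134]]
27 [[120, 14, 74], [0, 4, 71], [14, 171, 149], [14, 170, 141], [16, 129, 188], [17, 130, 184], [16, 130, 181], [17, 130, 175], [16, 130, 176], [13, 164, 135], [13, 162, 154], [13, 162, 157], [13, 150, 156]]
44 [[105, 20, 76], [135, 7, 76], [14, 168, 150], [14, 169, 143], [17, 128, 187], [16, 133, 88], [17, 127, 94], [16, 128, 194], [16, 125, 167], [13, 167, 136], [14, 166, 160], [13, 154, 157], [25, 10, 155]]
61 [[113, 14, 74], [150, 3, 74], [14, 171, 151]
[... 706 characters left out ...]
169, 142], [14, 163, 138], [13, 140, 120], [33, 12, 185], [34, 9, 215]]
129 [[130, 10, 75], [150, 7, 76], [13, 163, 138], [13, 168, 140], [14, 165, 139], [13, 157, 112], [13, 151, 108], [14, 167, 165], [13, 166, 157], [13, 158, 145], [12, 139, 119], [27, 13, 182], [35, 7, 220]]
146 [[13, 156, 108], [13, 156, 111], [13, 164, 149], [13, 153, 145], [13, 151, 140], [14, 144, 115], [13, 154, 146], [13, 158, 161], [13, 161, 154], [13, 143, 105], [12, 142, 117], [21, 16, 109], [30, 7, 215]]
163 [[13, 168, 143], [13, 159, 149], [12, 153, 150], [13, 149, 144], [13, 139, 130], [13, 151, 160], [13, 150, 153], [13, 155, 155], [13, 154, 149], [13, 144, 110], [13, 141, 112], [11, 130, 116], [37, 11, 217]]
```

```bash
python3 - <<'E'
from h import *
p,T=wrist("w16.png"); h=cv2.cvtColor(p["color"],cv2.COLOR_RGB2HSV)
m=(h[...,0]>=15)&(h[...,0]<=19)&(h[...,1]<142)&(h[...,1]>100); r=np.zeros(m.shape,np.uint8); r[:160,270:420]=1; m=(m*r).astype(np.uint8)
m=cv2.morphologyEx(m,cv2.MORPH_CLOSE,np.ones((5,5),np.uint8)); m=cv2.morphologyEx(m,cv2.MORPH_OPEN,np.ones((5,5),np.uint8))
print(rect(m,p,T,.008)); ys,xs=np.nonzero(m)
print(ys.min(),ys.max(),[ (y,xs[ys==y].min(),xs[ys==y].max()) for y in (15,30,50,70,90,110,118)])
W=lambda uv:atz(p,uv,.008,T)[:2]
for y in (15,30,50,70,90,110): print(y,W((xs[ys==y].min()-.5,y)),W((xs[ys==y].max()+.5,y)))
for c in (312,330,350,370,385): k=ys[xs==c]; print(c,k.min(),k.max(),W((c,k.min()-.5)),W((c,k.max()+.5)))
# bat edges: dark grey
s=(h[...,1]<40)&(h[...,2]<110); s[150:]=0; print(rect(s,p,T,.012)); 
for y in (30,60,90,120): k=np.nonzero(s[y,:300])[0]; print(y,k.min(),k.max(),atz(p,(k.max()+.5,y),.012,T)[:2])
for c in (200,230,250): k=np.nonzero(s[:150,c])[0]; print(c,k.min(),k.max(),atz(p,(c,k.max()+.5),.012,T)[:2])
E
```

```text
((645.4959106445312, -21.091941833496094), (99.82672882080078, 119.2333984375), 0.5698422789573669)
5 120 [(15, np.int64(301), np.int64(393)), (30, np.int64(302), np.int64(393)), (50, np.int64(302), np.int64(392)), (70, np.int64(303), np.int64(391)), (90, np.int64(303), np.int64(390)), (110, np.int64(304), np.int64(389)), (118, np.int64(304), np.int64(388))]
15 [0.5948 0.0288] [0.6941 0.029 ]
30 [0.5956 0.0143] [0.6951 0.0146]
50 [ 0.5953 -0.0055] [ 0.6954 -0.0052]
70 [ 0.5961 -0.026 ] [ 0.6958 -0.0257]
90 [ 0.5957 -0.0473] [ 0.6961 -0.047 ]
110 [ 0.5965 -0.0693] [ 0.6965 -0.069 ]
312 6 120 [0.6071 0.0377] [ 0.6063 -0.0812]
330 5 120 [0.6262 0.0387] [ 0.6275 -0.0811]
350 5 120 [0.6473 0.0388] [ 0.6509 -0.0811]
370 5 120 [0.6685 0.0388] [ 0.6744 -0.081 ]
385 5 119 [0.6844 0.0389] [ 0.6919 -0.0798]
((459.09893798828125, -28.998497009277344), (178.7731170654297, 160.3027801513672), 6.099024772644043)
30 86 253 [0.5444 0.0136]
60 95 258 [ 0.5481 -0.0161]
90 104 262 [ 0.5508 -0.0474]
120 113 267 [ 0.5548 -0.0804]
200 0 143 [ 0.4733 -0.1079]
230 0 140 [ 0.5092 -0.1043]
250 8 138 [ 0.5331 -0.1018]
```

```bash
python3 - <<'E'
from h import *
show();print(rel([.6455,-.023,.20],Rt(91,-45)))
E
```

```text
t 14.7 tcp [ 0.6191 -0.129   0.2677] x [-0.0034  1.      0.0047] z [ 0.0004  0.0047 -1.    ] gap 0.06101227705698102 F [-0.1232  0.2273 -2.2384] g 93.23747757909587 j [-0.3343  0.4265  0.2724  1.4179  0.0046  1.2331]
(array([105.6,  26.7,  68.2]), array([ -0.3, -45.3,  -0.8]))
```

Emit:
jog_arm([
  {"slide": [105.5,26.5,68],"angular": [-0.3,-45.3,-0.8],"fingers": 0.5},
  {"slide": [105.5,26.5,68],"angular": [-0.3,-45.3,-0.8],"fingers": 0.5},
  {"slide": [105.5,26.5,68],"angular": [-0.3,-45.3,-0.8],"fingers": 0.5},
  {"slide": [105.5,26.5,68],"angular": [-0.3,-45.3,-0.8],"fingers": 0.5},
  {"slide": [105.5,26.5,68],"angular": [-0.3,-45.3,-0.8],"fingers": 0.5},
  {"slide": [105.5,26.5,68],"angular": [-0.3,-45.3,-0.8],"fingers": 0.5},
  {"slide": [105.5,26.5,68],"angular": [-0.3,-45.3,-0.8],"fingers": 0.5},
  {"slide": [105.5,26.5,68],"angular": [-0.3,-45.3,-0.8],"fingers": 0.5},
  {"slide": [105.5,26.5,68],"angular": [-0.3,-45.3,-0.8],"fingers": 0.5},
  {"slide": [105.5,26.5,68],"angular": [-0.3,-45.3,-0.8],"fingers": 0.5},
])

```text
clock: 15.53
tcp_pos: [0.6462, -0.0244, 0.2009]
orientation: [0.273, 0.648, 0.658, -0.268]
wrist_force: [-1.0, 0.2, -2.7]
finger_gap: 0.0612
grip_force: 93.5
```

```bash
python3 - <<'E'
from h import *
F=[];P=[]
for i in range(4):
    p,T=wrist("w17.png"); s=get_state(); F.append(s["wrist_force"]);P.append(s["tcp_pos"])
print(np.mean(F,0),np.mean(P,0)); show();m=np.mean(P,0)
print(rel([.6455,-.023,.20],Rt(91,-45),m)); print(rel([.6455,-.023,.09],Rt(91,-45),m)); print(rel([.6455,-.023,.057],Rt(91,-45),m))
E
```

```text
[ 0.173  -0.1802 -2.2782] [ 0.6462 -0.0253  0.2015]
t 15.7333 tcp [ 0.6462 -0.0256  0.2014] x [-0.0084  0.707  -0.7072] z [ 0.0121 -0.7071 -0.707 ] gap 0.06130220849170276 F [ 0.987  -0.4268 -1.0772] g 93.52118379960302 j [ 0.1513  0.5835  0.1521  1.2723 -0.7766  1.7632]
(array([ 2.7, -0.7, -0.6]), array([-0. ,  0. , -0.2]))
(array([80.5, -1. , 77.1]), array([-0. ,  0. , -0.2]))
(array([103.8,  -1.1, 100.5]), array([-0. ,  0. , -0.2]))
```

Emit:
jog_arm([
  {"slide": [3,-0.8,-0.6],"angular": [0,0,0],"fingers": 0.5},
  {"slide": [23,-1,19],"angular": [0,0,0],"fingers": 0.5},
  {"slide": [43,-1,39],"angular": [0,0,0],"fingers": 0.5},
  {"slide": [63,-1,59],"angular": [0,0,0],"fingers": 0.5},
  {"slide": [73.5,-1,70],"angular": [0,0,0],"fingers": 0.5},
  {"slide": [73.5,-1,70],"angular": [0,0,0],"fingers": 0.5},
  {"slide": [73.5,-1,70],"angular": [0,0,0],"fingers": 0.5},
])

```text
clock: 16.32
tcp_pos: [0.6443, -0.0227, 0.0983]
orientation: [0.273, 0.648, 0.658, -0.269]
wrist_force: [-0.3, -0.4, -2.4]
finger_gap: 0.0609
grip_force: 93.6
```

```bash
python3 - <<'E'
from h import *
P=[];F=[]
for i in range(4):
    p=read_camera("scene"); s=get_state(); F.append(s["wrist_force"]);P.append(s["tcp_pos"])
m=np.mean(P,0);print(np.mean(F,0),m);show()
print(rel([.6455,-.023,.10],Rt(91,-45),m)); print(rel([.6455,-.023,.07],Rt(91,-45),m)); print(rel([.6455,-.023,.057],Rt(91,-45),m))
E
```

```text
[ 0.2363 -0.3065 -1.6932] [ 0.6459 -0.0223  0.1005]
t 16.5167 tcp [ 0.6461 -0.0222  0.1009] x [-0.0085  0.7066 -0.7076] z [ 0.0142 -0.7075 -0.7066] gap 0.061374146649514315 F [-0.3978 -0.173  -1.9709] g 93.59631184197497 j [ 0.1567  0.662   0.0281  1.0725 -0.7768  1.7687]
(array([-0.2, -0.4,  0.8]), array([ 0.1,  0. , -0.2]))
(array([21.1, -0.5, 22. ]), array([ 0.1,  0. , -0.2]))
(array([30.3, -0.6, 31.2]), array([ 0.1,  0. , -0.2]))
```

Emit:
jog_arm([
  {"slide": [8,-0.5,9],"angular": [0,0,0],"fingers": 0.5},
  {"slide": [15,-0.5,16],"angular": [0,0,0],"fingers": 0.5},
  {"slide": [21,-0.5,22],"angular": [0,0,0],"fingers": 0.5},
  {"slide": [21,-0.5,22],"angular": [0,0,0],"fingers": 0.5},
  {"slide": [21,-0.5,22],"angular": [0,0,0],"fingers": 0.5},
])

```text
clock: 16.93
tcp_pos: [0.644, -0.023, 0.0678]
orientation: [0.273, 0.648, 0.659, -0.269]
wrist_force: [-0.0, 0.6, -2.5]
finger_gap: 0.0608
grip_force: 93.6
```

```bash
cat >> h.py <<'E'
def avg(*targets,n=4):
    P=[];F=[]
    for i in range(n):
        read_camera("scene"); s=get_state(); F.append(s["wrist_force"]);P.append(s["tcp_pos"])
    m=np.mean(P,0);print("F",np.mean(F,0),"P",m);show()
    for t in targets: print(*rel(t[0],t[1],m))
E
python3 - <<'E'
from h import *
avg(([.6455,-.023,.07],Rt(91,-45)),([.6455,-.023,.055],Rt(91,-45)))
E
```

```text
F [ 0.1945 -0.1926 -2.2255] P [ 0.6447 -0.0229  0.0687]
t 17.1333 tcp [ 0.6448 -0.0229  0.0689] x [-0.0105  0.7063 -0.7078] z [ 0.0125 -0.7077 -0.7064] gap 0.061139607650085796 F [ 0.2484  0.3635 -2.5517] g 93.61082579620415 j [ 0.1559  0.6924 -0.0037  1.0119 -0.7769  1.7673]
[-1.   0.8 -0.9] [ 0.   0.1 -0.1]
[9.7 0.8 9.7] [ 0.   0.1 -0.1]
```

Emit:
jog_arm([
  {"slide": [4,0.8,4],"angular": [0,0,0],"fingers": 0.5},
  {"slide": [7,0.8,7],"angular": [0,0,0],"fingers": 0.5},
  {"slide": [9,0.8,9],"angular": [0,0,0],"fingers": 0.5},
  {"slide": [9,0.8,9],"angular": [0,0,0],"fingers": 0.5},
  {"slide": [9,0.8,9],"angular": [0,0,0],"fingers": 0.5},
  {"slide": [9,0.8,9],"angular": [0,0,0],"fingers": 0.5},
])

```text
clock: 17.63
tcp_pos: [0.6451, -0.023, 0.0555]
orientation: [0.273, 0.648, 0.658, -0.269]
wrist_force: [0.1, -0.2, -3.6]
finger_gap: 0.0609
grip_force: 93.9
```

```bash
python3 - <<'E'
from h import *
avg()
E
```

```text
F [-0.107   0.089  -2.1967] P [ 0.6452 -0.023   0.0557]
t 17.8333 tcp [ 0.6453 -0.023   0.0557] x [-0.011   0.7063 -0.7078] z [ 0.0119 -0.7077 -0.7064] gap 0.06083847766060706 F [-0.2219 -0.3051 -2.0838] g 93.92192887491547 j [ 0.1556  0.7074 -0.0123  0.9889 -0.7768  1.767 ]
```

Emit:
jog_arm([
  {"slide": [0.8,0,0.8],"angular": [0,0,0],"fingers": 0.5},
  {"slide": [1.6,0,1.6],"angular": [0,0,0],"fingers": 0.5},
  {"slide": [1.6,0,1.6],"angular": [0,0,0],"fingers": 0.5},
  {"slide": [1.6,0,1.6],"angular": [0,0,0],"fingers": 0.5},
  {"slide": [1.6,0,1.6],"angular": [0,0,0],"fingers": 0.5},
])

```text
clock: 18.25
tcp_pos: [0.6455, -0.023, 0.0546]
orientation: [0.274, 0.648, 0.658, -0.269]
wrist_force: [-2.8, 1.0, 5.9]
finger_gap: 0.061
grip_force: 94.4
```

```bash
python3 - <<'E'
from h import *
avg()
E
```

```text
F [-2.1913  1.4567  5.8883] P [ 0.6456 -0.023   0.0546]
t 18.45 tcp [ 0.6456 -0.0231  0.0547] x [-0.0107  0.7054 -0.7087] z [ 0.0129 -0.7086 -0.7055] gap 0.060654007556489926 F [-1.9287  2.0319  6.2118] g 94.40461010090075 j [ 0.1559  0.7087 -0.0136  0.9856 -0.7782  1.7668]
```

Emit:
jog_arm([
  {"slide": [0,0,0],"angular": [0,0,0],"fingers": 0.3},
  {"slide": [0,0,0],"angular": [0,0,0],"fingers": 0},
  {"slide": [0,0,0],"angular": [0,0,0],"fingers": 0},
  {"slide": [0,0,0],"angular": [0,0,0],"fingers": 0},
  {"slide": [0,0,-20],"angular": [0,0,0],"fingers": 0},
  {"slide": [0,0,-50],"angular": [0,0,0],"fingers": 0},
  {"slide": [0,0,-90],"angular": [0,0,0],"fingers": 0},
  {"slide": [-80,0,-170],"angular": [0,0,0],"fingers": 0},
  {"slide": [-80,0,-170],"angular": [0,0,0],"fingers": 0},
  {"slide": [-80,0,-170],"angular": [0,0,0],"fingers": 0},
])

```text
clock: 19.28
tcp_pos: [0.6447, 0.0416, 0.2335]
orientation: [0.274, 0.648, 0.658, -0.267]
wrist_force: [0.8, -0.8, -0.3]
finger_gap: 0.0854
grip_force: 0.0
```

```bash
python3 - <<'E'
from h import *
avg(([.6455,-.11,.155],Rt(91,45)))
p=read_camera("scene"); 
for n in("tile_tray_rim","cap_tray"):
    print(n,tip_of(n,p)[:1],proj(p,np.array([.6455,-.021,.054])))
E
```

```text
F [0.3128 0.4446 0.6655] P [0.6458 0.0413 0.2353]
t 19.4833 tcp [0.6447 0.0411 0.231 ] x [-0.0092  0.707  -0.7072] z [ 0.0136 -0.707  -0.707 ] gap 0.08546861973531558 F [-0.4323  0.5504  0.223 ] g 0.0 j [ 0.2491  0.6336  0.3072  1.4684 -0.7595  1.8948]
[-50.2  -3.  163.7] [ 0.2 90.  -0.1]
tile_tray_rim [{'point': [320.8, 222.4], 'p': 0.58}] [320.4671 222.2693]
cap_tray [{'point': [321.4, 222.0], 'p': 0.62}] [320.4671 222.2693]
```

Emit:
jog_arm([
  {"slide": [-96,-3,118],"angular": [0,90,0],"fingers": 0},
  {"slide": [-96,-3,118],"angular": [0,90,0],"fingers": 0},
  {"slide": [-96,-3,118],"angular": [0,90,0],"fingers": 0},
  {"slide": [-96,-3,118],"angular": [0,90,0],"fingers": 0},
  {"slide": [-96,-3,118],"angular": [0,90,0],"fingers": 0},
  {"slide": [-96,-3,118],"angular": [0,90,0],"fingers": 0},
  {"slide": [-96,-3,118],"angular": [0,90,0],"fingers": 0},
  {"slide": [-96,-3,118],"angular": [0,90,0],"fingers": 0},
  {"slide": [-96,-3,118],"angular": [0,90,0],"fingers": 0},
  {"slide": [-96,-3,118],"angular": [0,90,0],"fingers": 0},
])

```text
clock: 20.47
tcp_pos: [0.6435, -0.1111, 0.2146]
orientation: [-0.165, 0.683, 0.693, 0.164]
wrist_force: [1.2, -0.1, -0.4]
finger_gap: 0.0854
grip_force: 0.0
```

```bash
python3 - <<'E'
from h import *
show(); print(rel([.6455,-.104,.139],Rt(91,45)))
E
```

```text
t 20.4667 tcp [ 0.6435 -0.1111  0.2146] x [-0.0138  0.8917  0.4524] z [-0.0055  0.4523 -0.8918] gap 0.08540612229253576 F [ 1.1861 -0.1027 -0.3544] g 0.0 j [-0.4751  0.6305  0.3919  1.5654  0.4112  1.0317]
(array([-27.9,   2. ,  70.6]), array([ 0.2, 18.1, -0.1]))
```

Emit:
jog_arm([
  {"slide": [0,2,0],"angular": [0.2,18,0],"fingers": 0},
  {"slide": [-10,2,20],"angular": [0.2,18,0],"fingers": 0},
  {"slide": [-28,2,70],"angular": [0.2,18,0],"fingers": 0},
  {"slide": [-28,2,70],"angular": [0.2,18,0],"fingers": 0},
  {"slide": [-28,2,70],"angular": [0.2,18,0],"fingers": 0},
  {"slide": [-28,2,70],"angular": [0.2,18,0],"fingers": 0},
  {"slide": [-28,2,70],"angular": [0.2,18,0],"fingers": 0},
])

```text
clock: 21.05
tcp_pos: [0.6464, -0.1035, 0.1427]
orientation: [-0.269, 0.648, 0.661, 0.265]
wrist_force: [-0.1, 0.2, 0.6]
finger_gap: 0.0855
grip_force: 0.0
```

```bash
python3 - <<'E'
from h import *
avg(([.6455,-.104,.139],Rt(91,45)),([.6455,-.0191,.054],Rt(91,45)))
E
```

```text
F [ 0.164   0.1725 -0.1433] P [ 0.6467 -0.1037  0.1433]
t 21.25 tcp [ 0.6465 -0.1039  0.1429] x [-0.0158  0.7147  0.6992] z [-0.0119  0.6991 -0.7149] gap 0.08520983062703247 F [ 0.1412 -0.1358  0.015 ] g 0.0 j [-0.5516  0.826   0.42    1.6495  0.63    0.8377]
[-3.2 -1.2  2.9] [0.  0.6 0.2]
[ -1.9   0.3 123. ] [0.  0.6 0.2]
```

Emit:
jog_arm([
  {"slide": [-2,-0.5,30],"angular": [0,0.6,0.2],"fingers": 0},
  {"slide": [-2,-0.5,60],"angular": [0,0.6,0.2],"fingers": 0},
  {"slide": [-2,0,85],"angular": [0,0.6,0.2],"fingers": 0},
  {"slide": [-2,0,105],"angular": [0,0.6,0.2],"fingers": 0},
  {"slide": [-2,0.3,115],"angular": [0,0.6,0.2],"fingers": 0},
  {"slide": [-2,0.3,115],"angular": [0,0.6,0.2],"fingers": 0},
  {"slide": [-2,0.3,115],"angular": [0,0.6,0.2],"fingers": 0},
])

```text
clock: 21.83
tcp_pos: [0.6446, -0.0248, 0.0575]
orientation: [-0.275, 0.648, 0.658, 0.268]
wrist_force: [0.4, 0.0, -0.4]
finger_gap: 0.0853
grip_force: 0.0
```

```bash
python3 - <<'E'
from h import *
avg(([.6455,-.0191,.054],Rt(91,45)))
p,T=wrist("w18.png")
c=np.array([.6455,-.0211])
for y in(-.017,.017):
  print([proj(p,np.array([.6455+x,c[1]+y,.1]),T).round(1).tolist() for x in(-.031,0,.031)])
print(p["color"][100:400:12,320].tolist())
E
```

```text
F [ 0.3224 -0.3022  0.0951] P [ 0.6451 -0.0261  0.0576]
t 22.0333 tcp [ 0.6451 -0.0263  0.0574] x [-0.0085  0.7059  0.7082] z [-0.0121  0.7081 -0.706 ] gap 0.0856503712635778 F [ 0.5107 -0.4607 -0.073 ] g 0.0 j [-0.4588  0.821   0.1882  1.3688  0.681   0.9438]
[2.4 0.5 7.5] [ 0.  -0.1 -0.2]
[[230.0, 277.7], [323.8, 279.0], [418.0, 280.3]]
[[242.7, 187.4], [324.8, 188.2], [407.3, 189.1]]
[[137, 87, 48], [183, 117, 60], [181, 113, 60], [176, 112, 58], [190, 121, 67], [190, 123, 71], [192, 126, 75], [189, 124, 76], [235, 236, 229], [234, 236, 228], [233, 235, 227], [120, 75, 49], [121, 84, 62], [121, 81, 58], [118, 77, 50], [67, 46, 37], [64, 45, 30], [65, 43, 30], [91, 70, 49], [99, 77, 52], [129, 101, 65], [167, 131, 83], [162, 129, 83], [52, 49, 49], [58, 57, 59]]
```

Emit:
jog_arm([
  {"slide": [2.4,0.4,7.5],"angular": [0,0,0],"fingers": 0},
  {"slide": [2.4,0.4,7.5],"angular": [0,0,0],"fingers": 0},
  {"slide": [2.4,0.4,7.5],"angular": [0,0,0],"fingers": 0},
  {"slide": [2.4,0.4,7.5],"angular": [0,0,0],"fingers": 0.2},
  {"slide": [2.4,0.4,7.5],"angular": [0,0,0],"fingers": 0.5},
  {"slide": [2.4,0.4,7.5],"angular": [0,0,0],"fingers": 0.5},
  {"slide": [2.4,0.4,7.5],"angular": [0,0,0],"fingers": 0.5},
  {"slide": [2.4,0.4,7.5],"angular": [0,0,0],"fingers": 0.5},
  {"slide": [2.4,0.4,7.5],"angular": [0,0,0],"fingers": 0.5},
  {"slide": [2.4,0.4,7.5],"angular": [0,0,0],"fingers": 0.5},
], squeeze=95)

```text
clock: 22.92
tcp_pos: [0.6447, -0.0181, 0.0529]
orientation: [-0.275, 0.648, 0.657, 0.268]
wrist_force: [-0.2, -1.1, 2.8]
finger_gap: 0.0609
grip_force: 102.6
```

```bash
python3 - <<'E'
from h import *
avg(([.6455,-.0191,.064],Rt(91,45)))
p,T=wrist("w19.png")
print([(r,p["color"][r,320].tolist()) for r in range(150,330,4)])
for y in(-.017,0,.017): print(proj(p,np.array([.6455,-.0211+y,.1]),T).round(1))
E
```

```text
F [-0.5312 -1.1947  3.5428] P [ 0.6447 -0.0181  0.0529]
t 23.1167 tcp [ 0.6447 -0.0181  0.0529] x [-0.008   0.7052  0.709 ] z [-0.0139  0.7089 -0.7052] gap 0.060629446283981016 F [-0.1031 -1.2308  4.0731] g 102.64245798520278 j [-0.4481  0.8195  0.1731  1.35    0.6853  0.955 ]
[ 7.1  0.8 -8.5] [-0.1 -0.2 -0.2]
[(150, [177, 114, 58]), (154, [193, 125, 68]), (158, [191, 122, 67]), (162, [191, 124, 71]), (166, [191, 123, 69]), (170, [192, 125, 70]), (174, [193, 127, 73]), (178, [194, 127, 73]), (182, [193, 128, 75]), (186, [195, 128, 76]), (190, [194, 127, 76]), (194, [194, 130, 79]), (198, [193, 129, 78]), (202, [242, 251, 246]), (206, [237, 239, 230]), (210, [237, 238, 230]), (214, [236, 238, 230]), (218, [236, 238, 230]), (222, [236, 238, 229]), (226, [237, 238, 231]), (230, [236, 237, 229]), (234, [235, 238, 230]), (238, [234, 237, 229]), (242, [235, 237, 229]), (246, [241, 244, 236]), (250, [132, 90, 64]), (254, [129, 90, 68]), (258, [123, 85, 63]), (262, [121, 85, 62]), (266, [123, 84, 63]), (270, [122, 83, 60]), (274, [121, 81, 53]), (278, [125, 84, 58]), (282, [123, 80, 56]), (286, [122, 79, 52]), (290, [119, 77, 51]), (294, [117, 76, 48]), (298, [120, 77, 51]), (302, [86, 56, 37]), (306, [71, 48, 33]), (310, [65, 42, 31]), (314, [69, 45, 33]), (318, [63, 43, 30]), (322, [62, 40, 24]), (326, [64, 44, 28])]
[324.5 302.6]
[325.1 249.1]
[325.6 202.7]
```

Emit:
jog_arm([
  {"slide": [6,0.5,-6],"angular": [0,0,0],"fingers": 0.5},
  {"slide": [20,0.5,-20],"angular": [0,0,0],"fingers": 0.5},
  {"slide": [40,0.5,-40],"angular": [0,0,0],"fingers": 0.5},
  {"slide": [60,0.5,-60],"angular": [0,0,0],"fingers": 0.5},
  {"slide": [80,0.5,-80],"angular": [0,0,0],"fingers": 0.5},
  {"slide": [90,0.5,-90],"angular": [0,0,0],"fingers": 0.5},
  {"slide": [90,0.5,-90],"angular": [0,0,0],"fingers": 0.5},
])

```text
clock: 23.75
tcp_pos: [0.6466, -0.0186, 0.1834]
orientation: [-0.273, 0.648, 0.658, 0.268]
wrist_force: [-0.0, 1.1, -2.3]
finger_gap: 0.0608
grip_force: 103.0
```

```bash
python3 - <<'E'
from h import *
avg(([.50,-.02,.2],Rt(91,0)),n=6)
h=np.radians(96.1); print([.454-.0011*np.cos(h),.010-.0011*np.sin(h)])
p,T=wrist("w20.png"); print([(r,p["color"][r,320].tolist()) for r in range(190,330,6)])
E
```

```text
F [-0.1262 -0.04   -2.4897] P [ 0.6451 -0.0182  0.1787]
t 24.05 tcp [ 0.6448 -0.018   0.178 ] x [-0.0056  0.7043  0.7099] z [-0.0169  0.7097 -0.7043] gap 0.060980783559344366 F [-0.2908 -0.0675 -2.6603] g 102.92696986638475 j [-0.4477  0.7231  0.3123  1.5894  0.6847  0.9553]
[  14.6 -145.3  -13.8] [ -0.4 -45.2  -0.3]
[np.float64(0.45411689047846987), np.float64(0.008906228261453476)]
[(190, [193, 127, 76]), (196, [190, 127, 76]), (202, [239, 245, 238]), (208, [237, 238, 230]), (214, [237, 239, 231]), (220, [236, 238, 229]), (226, [236, 237, 230]), (232, [235, 238, 230]), (238, [235, 238, 230]), (244, [236, 237, 230]), (250, [130, 88, 63]), (256, [126, 87, 65]), (262, [121, 85, 63]), (268, [124, 85, 62]), (274, [124, 84, 58]), (280, [124, 82, 56]), (286, [123, 81, 55]), (292, [122, 80, 51]), (298, [121, 77, 48]), (304, [74, 50, 35]), (310, [69, 47, 34]), (316, [68, 45, 32]), (322, [67, 45, 29]), (328, [84, 58, 38])]
```

Emit:
jog_arm([
  {"slide": [14,-145,-14],"angular": [-0.4,-45,-0.3],"fingers": 0.5},
  {"slide": [14,-145,-14],"angular": [-0.4,-45,-0.3],"fingers": 0.5},
  {"slide": [14,-145,-14],"angular": [-0.4,-45,-0.3],"fingers": 0.5},
  {"slide": [14,-145,-14],"angular": [-0.4,-45,-0.3],"fingers": 0.5},
  {"slide": [14,-145,-14],"angular": [-0.4,-45,-0.3],"fingers": 0.5},
  {"slide": [14,-145,-14],"angular": [-0.4,-45,-0.3],"fingers": 0.5},
  {"slide": [14,-145,-14],"angular": [-0.4,-45,-0.3],"fingers": 0.5},
  {"slide": [14,-145,-14],"angular": [-0.4,-45,-0.3],"fingers": 0.5},
])

```text
clock: 24.77
tcp_pos: [0.4997, -0.0183, 0.2005]
orientation: [0.0, 0.699, 0.715, 0.002]
wrist_force: [0.1, -0.0, -2.5]
finger_gap: 0.061
grip_force: 104.5
```

```bash
python3 - <<'E'
from h import *
show(); print(rel([.4541,.0089,.13],Rt(96.1,-45)))
E
```

```text
t 24.7667 tcp [ 0.4997 -0.0183  0.2005] x [-0.0216  0.9998  0.0028] z [ 0.0035  0.0029 -1.    ] gap 0.06098573026079438 F [ 0.0961 -0.0024 -2.547 ] g 104.47644630039576 j [-0.1993  0.1835 -0.2278  1.1567  0.0035  1.3499]
(array([ 27.9, -45.2,  70.5]), array([ -1.7, -45.1,  -4.7]))
```

Emit:
jog_arm([
  {"slide": [28,-45,30],"angular": [-1.7,-45,-4.7],"fingers": 0.5},
  {"slide": [28,-45,30],"angular": [-1.7,-45,-4.7],"fingers": 0.5},
  {"slide": [28,-45,30],"angular": [-1.7,-45,-4.7],"fingers": 0.5},
  {"slide": [28,-45,50],"angular": [-1.7,-45,-4.7],"fingers": 0.5},
  {"slide": [28,-45,70],"angular": [-1.7,-45,-4.7],"fingers": 0.5},
  {"slide": [28,-45,70],"angular": [-1.7,-45,-4.7],"fingers": 0.5},
  {"slide": [28,-45,70],"angular": [-1.7,-45,-4.7],"fingers": 0.5},
  {"slide": [28,-45,70],"angular": [-1.7,-45,-4.7],"fingers": 0.5},
  {"slide": [28,-45,70],"angular": [-1.7,-45,-4.7],"fingers": 0.5},
])

```text
clock: 25.52
tcp_pos: [0.455, 0.0069, 0.1287]
orientation: [0.281, 0.619, 0.687, -0.256]
wrist_force: [0.3, -0.3, -2.4]
finger_gap: 0.0608
grip_force: 104.8
```

```bash
python3 - <<'E'
from h import *
avg(([.4541,.0089,.06],Rt(96.1,-45.0)),([.4541,.0089,.034],Rt(96.1,-45.0)))
E
```

```text
F [-0.0611 -0.014  -2.3699] P [0.4558 0.0063 0.1304]
t 25.7167 tcp [0.4559 0.0061 0.131 ] x [-0.0702  0.7063 -0.7044] z [ 0.0719 -0.7008 -0.7098] gap 0.0607800432919381 F [-0.9471 -0.1661 -2.4635] g 104.79782521608286 j [ 0.2808  0.3342 -0.4456  0.9655 -0.766   1.822 ]
[51.6 -1.5 48. ] [-0.2 -0.2 -0.3]
[69.9 -1.6 66.5] [-0.2 -0.2 -0.3]
```

Emit:
jog_arm([
  {"slide": [20,-1.5,18],"angular": [-0.2,-0.2,-0.3],"fingers": 0.5},
  {"slide": [40,-1.5,37],"angular": [-0.2,-0.2,-0.3],"fingers": 0.5},
  {"slide": [55,-1.5,52],"angular": [-0.2,-0.2,-0.3],"fingers": 0.5},
  {"slide": [65,-1.5,62],"angular": [-0.2,-0.2,-0.3],"fingers": 0.5},
  {"slide": [70,-1.5,66.5],"angular": [-0.2,-0.2,-0.3],"fingers": 0.5},
  {"slide": [70,-1.5,66.5],"angular": [-0.2,-0.2,-0.3],"fingers": 0.5},
  {"slide": [70,-1.5,66.5],"angular": [-0.2,-0.2,-0.3],"fingers": 0.5},
])

```text
clock: 26.3
tcp_pos: [0.4541, 0.009, 0.0345]
orientation: [0.285, 0.617, 0.688, -0.256]
wrist_force: [-0.3, 0.7, -2.1]
finger_gap: 0.061
grip_force: 104.9
```

```bash
python3 - <<'E'
from h import *
avg(([.4541,.0089,.026],Rt(96.1,-45.0)))
E
```

```text
F [ 0.1048  0.3096 -2.6044] P [0.4546 0.0093 0.035 ]
t 26.5 tcp [0.4545 0.0095 0.0349] x [-0.0761  0.7024 -0.7077] z [ 0.0775 -0.7035 -0.7065] gap 0.06102813196741144 F [-0.1995  0.7256 -2.3927] g 104.87936830089893 j [ 0.291   0.4717 -0.5398  0.738  -0.77    1.8259]
[ 6.1 -0.5  6.6] [0.1 0.1 0.1]
```

Emit:
jog_arm([
  {"slide": [3,-0.4,3],"angular": [0,0,0],"fingers": 0.5},
  {"slide": [5,-0.4,5],"angular": [0,0,0],"fingers": 0.5},
  {"slide": [5,-0.4,5],"angular": [0,0,0],"fingers": 0.5},
  {"slide": [5,-0.4,5],"angular": [0,0,0],"fingers": 0.5},
  {"slide": [5,-0.4,5],"angular": [0,0,0],"fingers": 0.5},
])

```text
clock: 26.92
tcp_pos: [0.4537, 0.0093, 0.027]
orientation: [0.285, 0.616, 0.688, -0.256]
wrist_force: [1.7, 1.1, 0.9]
finger_gap: 0.0607
grip_force: 105.0
```

```bash
python3 - <<'E'
from h import *
avg(([.4541,.0089,.026],Rt(96.1,-45.0)))
E
```

```text
F [0.7076 0.5788 1.1208] P [0.4537 0.0093 0.027 ]
t 27.1167 tcp [0.4537 0.0093 0.0269] x [-0.0772  0.7018 -0.7081] z [ 0.0767 -0.704  -0.7061] gap 0.06046094527820899 F [0.8844 0.7959 0.6704] g 105.08203376666643 j [ 0.2913  0.4844 -0.5465  0.7202 -0.7703  1.8262]
[0.4 0.4 1. ] [0.1 0.1 0.1]
```

Emit:
jog_arm([
  {"slide": [0.6,0,0.6],"angular": [0,0,0],"fingers": 0.5},
  {"slide": [0.6,0,0.6],"angular": [0,0,0],"fingers": 0.5},
  {"slide": [0.6,0,0.6],"angular": [0,0,0],"fingers": 0.3},
  {"slide": [0.6,0,0.6],"angular": [0,0,0],"fingers": 0},
  {"slide": [0.6,0,0.6],"angular": [0,0,0],"fingers": 0},
  {"slide": [0.6,0,0.6],"angular": [0,0,0],"fingers": 0},
  {"slide": [0,0,-20],"angular": [0,0,0],"fingers": 0},
  {"slide": [0,0,-60],"angular": [0,0,0],"fingers": 0},
  {"slide": [-40,0,-100],"angular": [0,0,0],"fingers": 0},
  {"slide": [-40,0,-100],"angular": [0,0,0],"fingers": 0},
])

```text
clock: 27.95
tcp_pos: [0.4501, 0.0529, 0.1293]
orientation: [0.286, 0.616, 0.688, -0.255]
wrist_force: [0.2, 0.7, -0.8]
finger_gap: 0.0853
grip_force: 0.0
```

```bash
python3 - <<'E'
from h import *
avg(([.454,.010,.12],Rt(96.1,0)))
E
```

```text
F [ 0.1873 -0.0873 -0.0013] P [0.4499 0.0522 0.1276]
t 28.15 tcp [0.4486 0.0516 0.1253] x [-0.0776  0.7023 -0.7077] z [ 0.076  -0.7036 -0.7065] gap 0.08527380966977881 F [-0.0175 -0.9582 -0.3202] g 0.0 j [ 0.3772  0.3877 -0.3903  1.0534 -0.7506  1.9418]
[-24.6  -0.5  35.4] [-0.  45.   0.2]
```

Emit:
jog_arm([
  {"slide": [-24.5,-0.5,35.5],"angular": [0,45,0.2],"fingers": 0},
  {"slide": [-24.5,-0.5,35.5],"angular": [0,45,0.2],"fingers": 0},
  {"slide": [-24.5,-0.5,35.5],"angular": [0,45,0.2],"fingers": 0},
  {"slide": [-24.5,-0.5,35.5],"angular": [0,45,0.2],"fingers": 0},
  {"slide": [-24.5,-0.5,35.5],"angular": [0,45,0.2],"fingers": 0},
  {"slide": [-24.5,-0.5,35.5],"angular": [0,45,0.2],"fingers": 0},
  {"slide": [-24.5,-0.5,35.5],"angular": [0,45,0.2],"fingers": 0},
  {"slide": [-24.5,-0.5,35.5],"angular": [0,45,0.2],"fingers": 0},
  {"slide": [-24.5,-0.5,35.5],"angular": [0,45,0.2],"fingers": 0},
])

```text
clock: 28.9
tcp_pos: [0.4517, 0.0083, 0.1164]
orientation: [-0.0, 0.67, 0.743, -0.002]
wrist_force: [-0.8, -0.5, -0.2]
finger_gap: 0.085
grip_force: 0.0
```

```bash
python3 - <<'E'
from h import *
avg(([.454,.010,.07],Rt(96.1,0)))
p,T=wrist("w21.png"); h=cv2.cvtColor(p["color"],cv2.COLOR_RGB2HSV)
m=(h[...,1]>60)&(h[...,0]<20); m[:,:235]=0;m[:,410:]=0;m[:120]=0;m[375:]=0
m=cv2.morphologyEx(m.astype(np.uint8),cv2.MORPH_OPEN,np.ones((5,5),np.uint8)); print(m.sum(),rect(m,p,T,.046))
E
```

```text
F [-0.0274 -0.1089 -0.4795] P [0.4519 0.0097 0.1168]
t 29.1 tcp [0.4522 0.0102 0.1172] x [-0.1073  0.9942 -0.0016] z [-0.0016 -0.0018 -1.    ] gap 0.08488605687633174 F [ 0.3814  0.4904 -0.8927] g 0.0 j [-0.1539  0.161  -0.474   0.9371 -0.002   1.3093]
[ 0.1  2.2 46.8] [-0.1  0.1  0.1]
19797 ((452.5561218261719, 12.072429656982422), (62.25423049926758, 94.32291412353516), 6.476970195770264)
```

Emit:
jog_arm([
  {"slide": [1.2,1,30],"angular": [0,0,0],"fingers": 0},
  {"slide": [1.2,1,55],"angular": [0,0,0],"fingers": 0},
  {"slide": [1.2,1,70],"angular": [0,0,0],"fingers": 0},
  {"slide": [1.2,1,75],"angular": [0,0,0],"fingers": 0},
  {"slide": [1.2,1,75],"angular": [0,0,0],"fingers": 0},
  {"slide": [1.2,1,75],"angular": [0,0,0],"fingers": 0},
])

```text
clock: 29.65
tcp_pos: [0.4539, 0.0109, 0.0433]
orientation: [0.001, 0.668, 0.744, -0.001]
wrist_force: [-0.4, -0.8, 0.8]
finger_gap: 0.085
grip_force: 0.0
```

```bash
python3 - <<'E'
from h import *
avg(([.453,.011,.0395],Rt(96.5,0)))
E
```

```text
F [ 0.4734 -0.2172  0.7026] P [0.4547 0.0106 0.044 ]
t 29.85 tcp [0.4548 0.0104 0.044 ] x [-0.1058  0.9944 -0.002 ] z [ 0.0023 -0.0018 -1.    ] gap 0.08535100243658955 F [0.5432 0.163  0.1518] g 0.0 j [-0.1529  0.248  -0.5739  0.7463 -0.0014  1.3118]
[ 0.6 -1.7  4.5] [ 0.1  0.1 -0.4]
```

Emit:
jog_arm([
  {"slide": [0,-1,4],"angular": [0,0,0],"fingers": 0},
  {"slide": [0,-1,4],"angular": [0,0,0],"fingers": 0},
  {"slide": [0,-1,4],"angular": [0,0,0],"fingers": 0.2},
  {"slide": [0,-1,4],"angular": [0,0,0],"fingers": 0.5},
  {"slide": [0,-1,4],"angular": [0,0,0],"fingers": 0.5},
  {"slide": [0,-1,4],"angular": [0,0,0],"fingers": 0.5},
  {"slide": [0,-1,4],"angular": [0,0,0],"fingers": 0.5},
  {"slide": [0,-1,4],"angular": [0,0,0],"fingers": 0.5},
  {"slide": [0,-1,4],"angular": [0,0,0],"fingers": 0.5},
], squeeze=40)

```text
clock: 30.6
tcp_pos: [0.453, 0.0103, 0.0392]
orientation: [0.001, 0.669, 0.743, -0.0]
wrist_force: [-0.0, -0.5, 4.6]
finger_gap: 0.0607
grip_force: 44.1
```

Emit:
jog_arm([
  {"slide": [0,0,-2],"angular": [0,0,0],"fingers": 0.5},
  {"slide": [0,0,-4],"angular": [0,0,0],"fingers": 0.5},
  {"slide": [0,0,-6],"angular": [0,0,0],"fingers": 0.5},
  {"slide": [0,0,-8],"angular": [0,0,0],"fingers": 0.5},
  {"slide": [0,0,-10],"angular": [0,0,0],"fingers": 0.5},
  {"slide": [0,0,-15],"angular": [0,0,0],"fingers": 0.5},
  {"slide": [0,0,-30],"angular": [0,0,0],"fingers": 0.5},
  {"slide": [0,0,-60],"angular": [0,0,0],"fingers": 0.5},
  {"slide": [0,0,-90],"angular": [0,0,0],"fingers": 0.5},
  {"slide": [0,0,-90],"angular": [0,0,0],"fingers": 0.5},
])

```text
clock: 31.43
tcp_pos: [0.4562, 0.01, 0.1344]
orientation: [0.004, 0.669, 0.744, 0.002]
wrist_force: [0.7, -0.7, -0.8]
finger_gap: 0.0609
grip_force: 44.0
```

```bash
python3 - <<'E'
from h import *
avg(([.454,.15,.135],Rt(96.5,0)))
E
```

```text
F [-0.2061  0.0641 -1.8306] P [0.4535 0.0104 0.13  ]
t 31.6333 tcp [0.4521 0.0106 0.1283] x [-0.1056  0.9944 -0.001 ] z [-0.0011 -0.0011 -1.    ] gap 0.0607323330460198 F [-1.1218 -0.2648 -1.527 ] g 44.01210084557533 j [-0.1535  0.1499 -0.457   0.9647 -0.0013  1.3115]
[138.8  15.2  -5.2] [-0.1  0.1 -0.4]
```

Emit:
jog_arm([
  {"slide": [240,39,0],"angular": [0,0,0],"fingers": 0.5},
  {"slide": [240,39,0],"angular": [0,0,0],"fingers": 0.5},
  {"slide": [240,39,0],"angular": [0,0,0],"fingers": 0.5},
  {"slide": [240,39,0],"angular": [0,0,0],"fingers": 0.5},
  {"slide": [240,39,0],"angular": [0,0,0],"fingers": 0.5},
  {"slide": [240,39,0],"angular": [0,0,0],"fingers": 0.5},
  {"slide": [240,39,0],"angular": [0,0,0],"fingers": 0.5},
  {"slide": [240,39,0],"angular": [0,0,0],"fingers": 0.5},
  {"slide": [240,39,0],"angular": [0,0,0],"fingers": 0.5},
])

```text
clock: 32.38
tcp_pos: [0.4649, 0.2529, 0.127]
orientation: [-0.0, 0.668, 0.744, -0.002]
wrist_force: [-1.1, -0.7, -0.6]
finger_gap: 0.0608
grip_force: 44.0
```

```bash
python3 - <<'E'
from h import *
avg(([.467,.255,.02],Rt(96.1,0)))
p=read_camera("top"); 
for n in("tile0","tile1","tile2","cap_tray","tile_tray_rim"): print(n,[(r["point"],round(r["p"],2),atz(p,r["point"],.02)[:2].round(3)) for r in look_for(n,p)[:1]])
q=read_camera("scene"); a=proj(p,np.array([.454,.01,.02])).astype(int); b=proj(q,np.array([.454,.01,.02])).astype(int)
A=np.hstack([cv2.resize(x["color"][c[1]-35:c[1]+35,c[0]-45:c[0]+45],(396,308),interpolation=cv2.INTER_CUBIC) for x,c in((p,a),(q,b))]); 
w=read_camera("wrist"); A=np.vstack([A,cv2.resize(w["color"],(792,495))[200:480]])
cv2.imwrite("pics/chk.png",A[...,::-1])
E
```

```text
F [ 0.0941 -0.0459 -0.8718] P [0.4656 0.2521 0.1278]
t 32.5833 tcp [0.466  0.252  0.1283] x [-0.1036  0.9946 -0.0017] z [-0.0008 -0.0018 -1.    ] gap 0.060813465340888405 F [-0.2081 -0.5095 -0.4983] g 43.98947015404701 j [ 0.3448  0.2906 -0.2735  1.008  -0.0014  1.8118]
[  3.    1.8 107.8] [-0.1  0.1 -0.2]
tile0 [([311.1, 214.6], 0.59, array([0.44 , 0.029]))]
tile1 [([311.1, 214.6], 0.59, array([0.44 , 0.029]))]
tile2 [([311.1, 214.6], 0.59, array([0.44 , 0.029]))]
cap_tray [([323.8, 211.0], 0.88, array([ 0.451, -0.007]))]
tile_tray_rim [([235.1, 201.1], 0.91, array([0.477, 0.251]))]
```

View pics/chk.png

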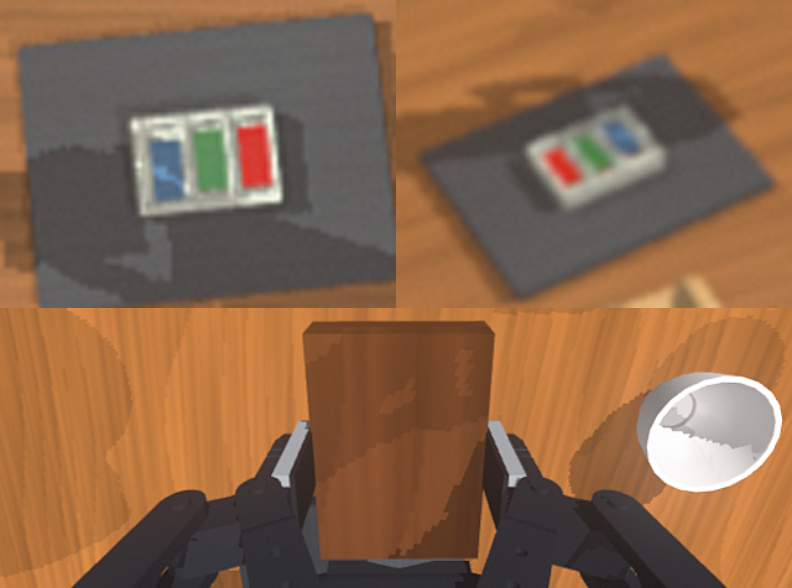

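The white tray sits on the bat with blue, green and red glaze up, and the wooden tray is alone in the gripper. Now I lay it on the bench.

Emit:
jog_arm([
  {"slide": [3,1,40],"angular": [0,0,0],"fingers": 0.5},
  {"slide": [3,1,75],"angular": [0,0,0],"fingers": 0.5},
  {"slide": [3,1,100],"angular": [0,0,0],"fingers": 0.5},
  {"slide": [3,1,112],"angular": [0,0,0],"fingers": 0.5},
  {"slide": [3,1,114],"angular": [0,0,0],"fingers": 0.5},
  {"slide": [3,1,114],"angular": [0,0,0],"fingers": 0.5},
  {"slide": [3,1,114],"angular": [0,0,0],"fingers": 0.5},
  {"slide": [3,1,114],"angular": [0,0,0],"fingers": 0.5},
])

```text
clock: 33.65
tcp_pos: [0.4681, 0.2567, 0.0161]
orientation: [0.001, 0.669, 0.744, 0.001]
wrist_force: [-0.0, -0.7, -0.4]
finger_gap: 0.061
grip_force: 43.9
```

```bash
python3 - <<'E'
from h import *
avg()
E
```

```text
F [ 0.0465  0.2    -1.0328] P [0.4679 0.2566 0.0159]
t 33.85 tcp [0.4676 0.2565 0.0156] x [-0.1056  0.9944 -0.0008] z [ 0.0018 -0.0007 -1.    ] gap 0.061278472716594964 F [-0.7477  0.765  -1.29  ] g 43.93610626459122 j [ 0.3518  0.4125 -0.412   0.7449 -0.0012  1.8169]
```

Emit:
jog_arm([
  {"slide": [0,0,3],"angular": [0,0,0],"fingers": 0.5},
  {"slide": [0,0,5],"angular": [0,0,0],"fingers": 0.5},
  {"slide": [0,0,5.5],"angular": [0,0,0],"fingers": 0.5},
  {"slide": [0,0,5.5],"angular": [0,0,0],"fingers": 0.5},
  {"slide": [0,0,5.5],"angular": [0,0,0],"fingers": 0.5},
])

```text
clock: 34.27
tcp_pos: [0.4672, 0.2564, 0.0102]
orientation: [0.001, 0.669, 0.744, 0.0]
wrist_force: [-1.9, -1.1, 8.5]
finger_gap: 0.061
grip_force: 45.0
```

```bash
python3 - <<'E'
from h import *
avg()
E
```

```text
F [-1.973  -1.6466  8.6334] P [0.4672 0.2564 0.0102]
t 34.4667 tcp [0.4672 0.2563 0.0102] x [-0.1056  0.9944 -0.0011] z [ 0.0011 -0.001  -1.    ] gap 0.06074855423450108 F [-1.3837 -1.4655  8.4715] g 45.052448362112045 j [ 0.3518  0.4194 -0.4177  0.7331 -0.0013  1.8168]
```

Contact with the bench. I release and lift clear.

Emit:
jog_arm([
  {"slide": [0,0,0],"angular": [0,0,0],"fingers": 0.3},
  {"slide": [0,0,0],"angular": [0,0,0],"fingers": 0},
  {"slide": [0,0,0],"angular": [0,0,0],"fingers": 0},
  {"slide": [0,0,0],"angular": [0,0,0],"fingers": 0},
  {"slide": [0,0,-20],"angular": [0,0,0],"fingers": 0},
  {"slide": [0,0,-60],"angular": [0,0,0],"fingers": 0},
  {"slide": [0,0,-120],"angular": [0,0,0],"fingers": 0},
  {"slide": [0,0,-150],"angular": [0,0,0],"fingers": 0},
  {"slide": [0,0,-150],"angular": [0,0,0],"fingers": 0},
  {"slide": [0,0,-150],"angular": [0,0,0],"fingers": 0},
])

```text
clock: 35.3
tcp_pos: [0.4693, 0.2574, 0.1627]
orientation: [0.002, 0.669, 0.744, 0.003]
wrist_force: [0.6, 0.3, -0.5]
finger_gap: 0.0854
grip_force: 0.0
```

```bash
python3 - <<'E'
from h import *
avg()
p=read_camera("top")
for n,z in [("tile_tray_rim",0),("cap_tray",.02),("jar",0),("bowl",0),("cone",0),("brush",0),("spatula",0),("block",0)]: print(n,[(round(r["p"],2),atz(p,r["point"],z)[:2].round(3)) for r in tip_of(n,p)[:1]])
print(hand_in())
E
```

```text
F [-0.5111  0.1923 -0.774 ] P [0.4664 0.2563 0.1582]
t 35.5 tcp [0.4655 0.2559 0.157 ] x [-0.1056  0.9944 -0.0022] z [-0.0035 -0.0026 -1.    ] gap 0.08501419450678838 F [-0.2965  0.4367 -0.8331] g 0.0 j [ 0.3522  0.274  -0.2212  1.0798 -0.0012  1.8172]
tile_tray_rim [(0.87, array([0.473, 0.254]))]
cap_tray [(0.7, array([0.454, 0.007]))]
jar [(0.79, array([ 0.67 , -0.226]))]
bowl [(0.97, array([0.664, 0.225]))]
cone []
brush [(0.43, array([ 0.648, -0.029]))]
spatula [(0.6, array([ 0.36 , -0.467]))]
block [(0.97, array([ 0.589, -0.419]))]
the job is handed in; nothing more can be done
None
```

The job is handed in after about 35.6 s of robot time: the white tray sits on the bat with all three tiles glazed side up, and the emptied wooden tray lies flat, hollow side down, on the bare bench.

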